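# Swap the feeding-box dish with one from the rack

## Task

Swap the blue dish in the clear feeding box with the terracotta dish in the wooden rack: open the box's flap and leave it standing open, seat the terracotta dish flat between the two black strips on the box floor, and seat the blue dish flat in the rack slot that the terracotta one came from. A dish has to be gripped one way at the rack and the other way at the box, so put it down on a clear patch of shelf and take it again; never drop a dish or tip it over. Leave the white dishes and everything else on the shelf where they are.

Things in the scene. Friction and masses are not known exactly. Their poses are not given: they have to be found in the camera images.
- dish_terracotta: the terracotta (red-brown) glazed ceramic feeding dish, a rounded-edge block 66 mm long (its x) by 46 mm wide (its y) by 36 mm high with a shallow well 14 mm deep in its top (rim 6 mm); origin at the centre of its underside, z up; about 180 g; starts in one of the four rack slots
- dish_blue: the blue glazed ceramic feeding dish, a rounded-edge block 66 mm long (its x) by 46 mm wide (its y) by 36 mm high with a shallow well 14 mm deep in its top (rim 6 mm); origin at the centre of its underside, z up; about 180 g; starts in the seat of the feeding box
- dish_white1: a white glazed ceramic feeding dish, a rounded-edge block 66 mm long (its x) by 46 mm wide (its y) by 36 mm high with a shallow well 14 mm deep in its top (rim 6 mm); origin at the centre of its underside, z up; about 180 g; starts in a rack slot and stays there
- dish_white2: a white glazed ceramic feeding dish, a rounded-edge block 66 mm long (its x) by 46 mm wide (its y) by 36 mm high with a shallow well 14 mm deep in its top (rim 6 mm); origin at the centre of its underside, z up; about 180 g; starts in a rack slot and stays there
- dish_white3: a white glazed ceramic feeding dish, a rounded-edge block 66 mm long (its x) by 46 mm wide (its y) by 36 mm high with a shallow well 14 mm deep in its top (rim 6 mm); origin at the centre of its underside, z up; about 180 g; starts in a rack slot and stays there
- rack: wooden rack, fixed, 88 mm deep (x) by 280 wide (y); origin: centre of underside. Base 8 mm thick; dividers 62 mm long, 8 thick, tops 48 mm high at y = -136, -68, 0, 68, 136 mm make four slots open at front and back. Lips 5 mm high along the base's front and back edges leave a seat 76 (x) by 60 mm (y) in each slot: a dish fits only with its long side along the rack's x
- slot0 (a point): centre of the seat floor of rack slot 0 (rack y = -102 mm), on top of the base board, 8 mm above the shelf; axes as the rack's
- slot1 (a point): centre of the seat floor of rack slot 1 (rack y = -34 mm), on top of the base board, 8 mm above the shelf; axes as the rack's
- slot2 (a point): centre of the seat floor of rack slot 2 (rack y = 34 mm), on top of the base board, 8 mm above the shelf; axes as the rack's
- slot3 (a point): centre of the seat floor of rack slot 3 (rack y = 102 mm), on top of the base board, 8 mm above the shelf; axes as the rack's
- box: clear polycarbonate box, fixed, outside 150 (x) by 86 (y) by 46 mm high, walls and floor 4 mm; origin: centre of underside. Two black strips (6 mm wide, 6 high) lie on its floor along y at x = -43 and +23 mm and leave a seat 60 (x) by 78 mm (y) between them: a dish fits only with its long side along the box's y (the other way it rides up on the strips)
- seat (a point): centre of the dish seat between the strips, on the box's inner floor, 10 mm nearer the front (-x) than the box's origin and 4 mm above the shelf; axes as the box's
- flap (a joint): hinge of the box's clear flap lid (150 x 86 x 6 mm): 0 = shut, grows as it opens upward and away to the box's +x, 1.57 = upright, stop at 1.9; the hinge is stiff, the flap stays where it is left
- flap_handle (a point): grip point in the head of the flap's black knob (head 28 mm across and 16 mm thick, on a 12 mm stem): 35 mm above the flap's upper face on the knob's axis, 120 mm from the hinge line when measured along the flap
- flap_hinge (a point): middle of the flap's hinge line, along the box's y, at the top of the box's far (+x) wall, 46 mm above the shelf
- guard: chrome wire lamp guard, a dome 100 mm across and 66 mm high; origin at the centre of its underside; a bystander
- jar: small jar with green cap, 56 mm across, 75 mm high; origin at the centre of its underside; a bystander
- tin: food tin, 66 mm across, 58 mm high; origin at the centre of its underside; a bystander
- scoop: red plastic scoop lying on the shelf, blade 85 x 60 mm from x = -13 to +73 mm, handle back to x = -86 mm, 28 mm high; a bystander
- hygrometer: white hygrometer standing on the shelf, 28 mm (x) by 75 mm (y) by 50 mm high; origin at the centre of its underside; a bystander
Mind the look-alikes: they are no part of the job. Several things have the shape of the box; the one meant has the colours described above.

How it is judged:
By the outcome, as a careful person would: the job done as asked, in the order asked, and still so for the second after the job is handed in, with the robot touching nothing.
It also fails if it takes over 72 s, if anything falls off the work surface, if the arm or the gripper's body presses on something with over 40 N, if the wrist force passes 120 N, or if a joint passes its speed limit or range.

## Robot

A 7-joint arm with a two-finger parallel gripper is mounted at the origin on the work surface. World frame = base frame: x ahead of the robot, y to its left, z up, the work surface at z = 0. Lengths are in m, angles in rad, forces in N, time in s.
With the tool pointing down it reaches from about 0.35 to 0.9 m from the base axis. Payload 7.2 kg.
Tool frame: the origin (TCP) lies midway between the tips of the shut fingers; the grasp point (between the pads) lies 19 mm behind it (r.grip_point_offset is the distance from the TCP to the grasp point, in m); z points along the fingers, y is the direction in which the jaws open and shut (so a half turn about z gives the same grasp; the last joint's range is limited). The gripper opens to 85 mm and grips with 20 to 120 N. Pads are 22 mm wide; open, the fingers measure 114 mm over their backs; the gripper's body (76 mm by 85 mm) begins 54 mm behind the grasp point. The pads swing forward as they close: fully open they stand 13 mm farther back than shut.
Start: joints at [-1.176, 0.411, -0.013, 1.596, 0.006, 1.134, -0.082], TCP at [0.279, 0.559, 0.198] pointing down, gripper open.
Joint ranges: [-2.95, 2.95], [-0.29, 1.99], [-1.47, 1.44], [0.14, 2.54], [-1.03, 4.17], [0.13, 1.85], [-2.86, 2.86]. Speed limits (rad/s): [2.39, 2.39, 3.01, 3.01, 3.14, 3.14, 3.14].

## Interface

Orientations are given as a 3x3 rotation matrix whose columns are the frame's x, y, z axes.
In Python, from workcell import r, snapshot gives the robot as it stands.
- The arm moves only by the tool move_arm, never from a script. Its argument "commands" is a list of rows, each an object with "translation": the shift along the tool's x, y, z in mm, a list of three; "twist": the turn, a rotation vector about the tool's x, y, z in rad, a list of three; "fingers": the opening in per cent of the stroke, from 0 (shut) to 100 (fully open). In form: [{"translation": [dx, dy, dz], "twist": [wx, wy, wz], "fingers": fingers}, ...]. A call has 1 to 10 rows; each row is the pose to reach, as a shift and turn from the pose commanded when the call began, along the tool's axes at that moment; what a row does not reach only later rows make up. A row lasts 1/12 s, in which the tool goes at most 41.7 mm and 7.16 degrees, less where a joint would pass 70% of its speed; a pose out of reach is approached as far as the arm can. A call with a gripper value outside its range is refused whole. The fingers move at their own pace and stop on an object; "grip_force" is the grip in N (left out, the last holds). Time passes only in rows, so rows that repeat a pose let the fingers close. It gives the time, the measured TCP pose, the force and the opening at its end, in the units of the state.
- r.get_state(): the state, without advancing time (a new reading comes with each control period).
- snapshot(name): name is "side" or "top"; returns a dict with "color" (480x640x3 uint8, red, green, blue), "camera_matrix" (3x3 intrinsics, pixels), "R" (3x3) and "t" (3): a world point X has camera coordinates R X + t. Camera axes: x right, y down, z forward; pixel columns grow to the right and rows downward; lengths in m; the calibration is good to about 2 mm. A picture is of the moment at which its call begins. There is no depth.
- r.job_done(): hands the job in, once; it reports no verdict.
The state is a dict: "clock": time; "q": joint angles; "qvel": joint speeds; "tau": joint torques, N m; "tool_pos": TCP position; "tcp_rot": TCP orientation; "ft_force": force on the tool from outside, world axes, zero at the start; "wrist_torque": the same for the moment, N m; "gripper_width": finger opening in m.
Only numpy, scipy, OpenCV 4.12 (cv2) and the standard library are available. Lean on these libraries where they do the work, as an engineer would, in place of code of your own. Each camera call takes 0.05 s, during which the arm holds its last target. There are 200 camera calls.

## Working session

There is one attempt and no reset: what is moved stays moved. The work goes in short steps, Python scripts to look and compute and a tool call to move; the robot and the scene stay as the last step left them, time stands still between calls to the robot, and variables do not carry over. Pictures are saved under pics/ and viewed, about 8 in all and at most 12, crops included, and the job is handed in when it is done.

Besides the shell and the picture viewer there is one more tool, called after "Emit:" by a JSON object that holds its "api" and its "payload", one argument or row to a line. move_arm: Moves the arm, as the interface text tells. Its arguments: {"type":"object","properties":{"commands":{"type":"array","items":{"type":"object","properties":{"translation":{"type":"array","items":{"type":"number"}},"twist":{"type":"array","items":{"type":"number"}},"fingers":{"type":"number"}}}},"grip_force":{"type":"number"}},"required":["commands"]}

```bash
ls; mkdir -p pics
python3 - <<'E'
from workcell import r, snapshot
import cv2,numpy as np
for n in("top","side"):
    s=snapshot(n);cv2.imwrite(f"pics/{n}0.png",s["color"][:,:,::-1])
    print(n,s["camera_matrix"].tolist(),np.round(s["R"],4).tolist(),np.round(s["t"],4).tolist(),-s["R"].T@s["t"])
s=r.get_state();print({k:np.round(v,3).tolist() for k,v in s.items()},r.grip_point_offset)
E
```

```text
pics
top [[448.23241827507854, 0.0, 318.40634967193034], [0.0, 448.23241827507854, 243.44230078956832], [0.0, 0.0, 1.0]] [[-0.0159, -0.9999, 0.0044], [-0.9889, 0.0151, -0.1477], [0.1476, -0.0067, -0.989]] [-0.0115, 0.5004, 1.3171] [ 0.30025262 -0.01023939  1.37664291]
side [[582.0718858169247, 0.0, 322.5537292932209], [0.0, 582.0718858169247, 219.06712204530538], [0.0, 0.0, 1.0]] [[0.6832, -0.7302, 0.0035], [-0.401, -0.3791, -0.834], [0.6103, 0.5684, -0.5518]] [-0.3576, 0.2773, 1.2202] [-0.38918254 -0.84953015  0.90587338]
{'clock': 0.1, 'q': [-1.176, 0.412, -0.013, 1.597, 0.006, 1.134, -0.082], 'qvel': [0.0, -0.0, -0.001, -0.002, -0.001, -0.0, -0.002], 'tau': [0.003, -60.183, 0.684, -30.008, 0.014, 0.007, 0.0], 'tool_pos': [0.279, 0.559, 0.198], 'tcp_rot': [[-0.895, 0.446, -0.001], [0.446, 0.895, -0.001], [-0.0, -0.002, -1.0]], 'ft_force': [0.737, 0.064, -0.232], 'wrist_torque': [0.009, 0.013, 0.016], 'gripper_width': 0.085} 0.0187
```

View pics/top0.png

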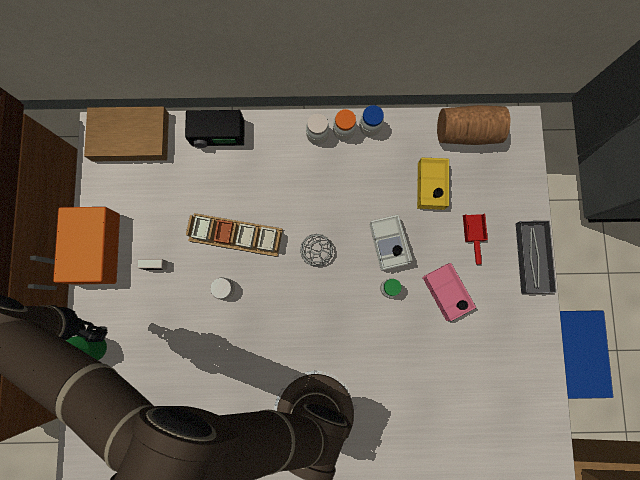

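View pics/side0.png

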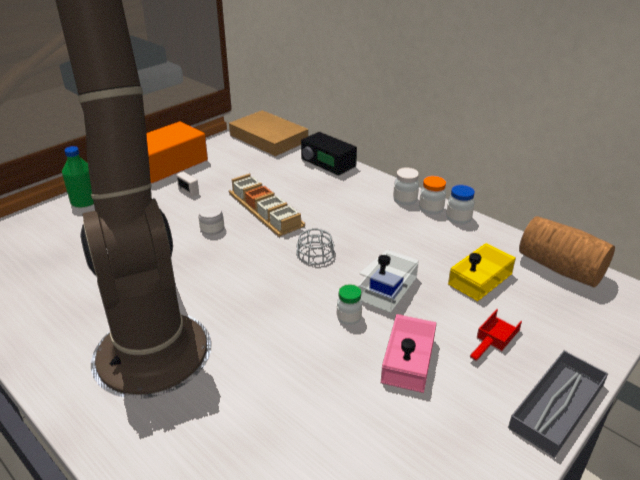

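The top view shows the rack at about (235,235) with terracotta in its second slot from the left, the clear box at (391,243) with its knob at (397,251), and the guard at (318,250). The side view agrees: blue dish at (386,283), knob at (384,263). Clear shelf lies beyond the guard, around (320,190) in the top view.

```bash
cat > h.py <<'E'
from workcell import r, snapshot
import cv2,numpy as np
def ray(s,px):
    d=np.linalg.inv(s["camera_matrix"])@np.array([px[0],px[1],1.]);d=s["R"].T@d
    return -s["R"].T@s["t"],d/np.linalg.norm(d)
def onplane(s,px,z):
    c,d=ray(s,px);return c+d*(z-c[2])/d[2]
def tri(a,pa,b,pb):
    c1,d1=ray(a,pa);c2,d2=ray(b,pb)
    k=np.linalg.lstsq(np.c_[d1,-d2],c2-c1,rcond=None)[0]
    p,q=c1+k[0]*d1,c2+k[1]*d2
    return (p+q)/2,np.linalg.norm(p-q)
def blob(s,lo,hi,win):
    h=cv2.cvtColor(s["color"],cv2.COLOR_RGB2HSV);m=cv2.inRange(h,np.array(lo),np.array(hi))
    w=np.zeros_like(m);x0,y0,x1,y1=win;w[y0:y1,x0:x1]=255;m&=w
    n,l,st,c=cv2.connectedComponentsWithStats(m)
    i=1+np.argmax(st[1:,4]);return c[i],st[i],(l==i).astype(np.uint8)
def rectpx(m):
    c=max(cv2.findContours(m,0,1)[0],key=cv2.contourArea);return cv2.boxPoints(cv2.minAreaRect(c))
E
python3 - <<'E'
from h import *
T=snapshot("top");S=snapshot("side")
kt,st,_=blob(T,(0,0,0),(180,255,45),(380,235,412,262));ks,ss,_=blob(S,(0,0,0),(180,255,45),(372,250,394,276))
print("knob",kt,st,ks,ss,tri(T,kt,S,ks))
# terracotta
tt,st,_=blob(T,(0,90,60),(12,255,255),(185,205,290,260));ts,ss,_=blob(S,(0,90,60),(12,255,255),(225,170,305,235))
print("terra",tt,st,ts,ss,tri(T,tt,S,ts))
# rack wood outline
c,st,m=blob(T,(8,40,60),(28,255,255),(180,200,292,265))
m=cv2.morphologyEx(m,cv2.MORPH_CLOSE,np.ones((9,9)))
b=rectpx(m);print("rackpx",b.tolist());
for p in b: print(onplane(T,p,.02))
bt,st,_=blob(T,(105,40,60),(130,255,255),(370,215,415,275));print("blue",bt,st,onplane(T,bt,.035))
a=cv2.resize(T["color"][205:280,365:420],None,fx=7,fy=7,interpolation=2)[:,:,::-1]
b=cv2.resize(S["color"][240:315,350:425],None,fx=5.5,fy=5.5,interpolation=2)[:,:,::-1]
o=np.zeros((525,800,3),np.uint8);o[:a.shape[0],:a.shape[1]]=a;o[:b.shape[0],386:386+b.shape[1]]=b
cv2.imwrite("pics/crop1.png",o)
E
```

```text
knob [396.78947368 250.19736842] [393 245   9  11  76] [383.34453782 262.50420168] [379 256  11  18 119] (array([ 0.46640379, -0.24247925,  0.10157325]), np.float64(0.0031696974235529275))
terra [222.86423841 230.98013245] [213 220  20  23 302] [255.51908397 194.32824427] [245 186  27  22 262] (array([0.53903218, 0.27334598, 0.03544986]), np.float64(0.010493490971179483))
rackpx [[187.73744201660156, 240.49440002441406], [192.68873596191406, 212.31016540527344], [282.6160888671875, 228.1082305908203], [277.664794921875, 256.29248046875]]
[0.51796999 0.38016837 0.02      ]
[0.60588229 0.36728738 0.02      ]
[0.55210872 0.08988101 0.02      ]
[0.46508452 0.10531259 0.02      ]
blue [381.  250.5] [381 250   1   2   2] [ 0.47609056 -0.20804398  0.035     ]
```

View pics/crop1.png

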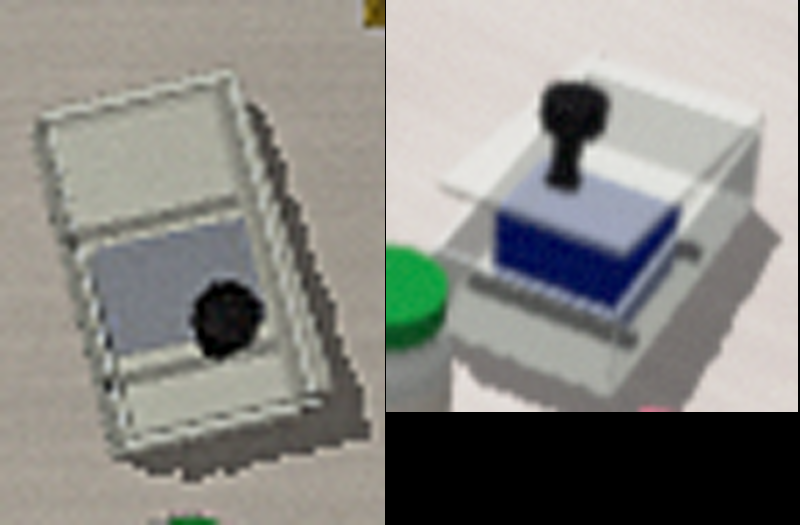

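The crop shows the clear box's flap, knob and blue dish. In the side view the flap's near edge stands a little above the wall, so it may start slightly ajar. I'll triangulate its corners.

Run:
```python
from h import *
T=snapshot("top");S=snapshot("side")
C={"BL":(381.4,269.6),"TL":(370.7,221.4),"TR":(398.6,215.7),"BR":(411.9,261.4)}
for k,v in C.items(): print(k,onplane(T,v,.05).round(4),onplane(T,v,.0).round(4))
print("flap BL",tri(T,C["BL"],S,(359.8,273.6)))
print("flap TR",tri(T,C["TR"],S,(418.4,261.5)))
print("boxtop BL", onplane(S,(359.8,285.5),.046))
# knob head only: top blob; side head centre crop(575,110)
print("head",tri(T,(396.9,250.5),S,(350+(575-386)/5.5,240+108/5.5)))
print(onplane(S,(350+(575-386)/5.5,240+108/5.5),.087))
```

```text
BL [ 0.4169 -0.2049  0.05  ] [ 0.4213 -0.2123  0.    ]
TL [ 0.5631 -0.178   0.05  ] [ 0.573  -0.1843  0.    ]
TR [ 0.5794 -0.2629  0.05  ] [ 0.5899 -0.2725  0.    ]
BR [ 0.44   -0.2967  0.05  ] [ 0.4453 -0.3075  0.    ]
flap BL (array([ 0.41881189, -0.20524471,  0.07540337]), np.float64(0.011370804317274288))
flap TR (array([ 0.57900648, -0.26259463,  0.05152115]), np.float64(0.00014428318031456093))
boxtop BL [ 0.41944203 -0.21353794  0.046     ]
head (array([ 0.46588551, -0.24271032,  0.10963192]), np.float64(0.0007532464019457759))
[ 0.49054717 -0.22566571  0.087     ]
```

```bash
cat >> h.py <<'E'
from scipy.spatial.transform import Rotation as Ro
def goal(pos,yhead,tilt=None):
    "tool-frame mm/rotvec from measured pose to world pos, tool z down, tool y at heading yhead deg"
    s=r.get_state();R0=np.array(s["tcp_rot"]);p0=np.array(s["tool_pos"])
    a=np.radians(yhead);y=np.array([np.cos(a),np.sin(a),0]);z=np.array([0,0,-1.]);R1=np.c_[np.cross(y,z),y,z]
    if tilt is not None: R1=Ro.from_rotvec(tilt).as_matrix()@R1
    return (R0.T@(np.array(pos)-p0)*1e3).round(1).tolist(),Ro.from_matrix(R0.T@R1).as_rotvec().round(4).tolist()
def st():
    s=r.get_state();R=np.array(s["tcp_rot"]);print("t",round(s["clock"],2),"p",np.round(s["tool_pos"],4),"yhead",round(np.degrees(np.arctan2(R[1,1],R[0,1])),1),"z",np.round(R[:,2],3),"q",np.round(s["q"],2),"F",np.round(s["ft_force"],1),"w",round(float(s["gripper_width"]),4))
E
python3 -c "
from h import *
st();print(goal((.466,-.243,.2),-78.1))"
```

```text
t 0.3 p [0.279  0.5591 0.1981] yhead 63.5 z [-0. -0. -1.] q [-1.18  0.41 -0.01  1.6   0.01  1.13 -0.08] F [ 0.6 -0.5 -0.4] w 0.0856
([-525.4, -634.3, -1.6], [-0.0002, 0.0006, 2.4712])
```

Emit:
{"api": "move_arm", "payload": {
  "commands": [
    {"translation":[-26,-32,0],"twist":[0,0,0.11],"fingers":100},
    {"translation":[-52,-64,0],"twist":[0,0,0.22],"fingers":100},
    {"translation":[-78,-96,0],"twist":[0,0,0.33],"fingers":100},
    {"translation":[-104,-128,0],"twist":[0,0,0.44],"fingers":100},
    {"translation":[-130,-160,0],"twist":[0,0,0.55],"fingers":100},
    {"translation":[-156,-192,0],"twist":[0,0,0.66],"fingers":100},
    {"translation":[-182,-224,0],"twist":[0,0,0.77],"fingers":100},
    {"translation":[-208,-256,0],"twist":[0,0,0.88],"fingers":100},
    {"translation":[-234,-288,0],"twist":[0,0,0.99],"fingers":100},
    {"translation":[-260,-320,0],"twist":[0,0,1.1],"fingers":100}
  ]
}}

```text
clock: 1.13
tool_pos: [0.3688, 0.155, 0.1986]
tcp_rot: [[-0.003, 1.0, 0.0], [1.0, 0.003, 0.001], [0.001, 0.0, -1.0]]
ft_force: [1.3, 0.1, -0.3]
gripper_width: 0.0853
```

```bash
python3 -c "
from h import *
st();print(goal((.466,-.243,.19),-78.1))"
```

```text
t 1.13 p [0.3688 0.155  0.1986] yhead 0.2 z [ 0.     0.001 -1.   ] q [-0.85  0.    0.33  2.12 -0.    1.02 -0.51] F [ 1.3  0.1 -0.3] w 0.0853
([-398.2, 96.1, 8.3], [-0.0002, -0.001, 1.3659])
```

Emit:
{"api": "move_arm", "payload": {
  "commands": [
    {"translation":[-34,8,0],"twist":[0,0,0.117],"fingers":100},
    {"translation":[-68,16,0],"twist":[0,0,0.234],"fingers":100},
    {"translation":[-102,24,0],"twist":[0,0,0.351],"fingers":100},
    {"translation":[-136,32,0],"twist":[0,0,0.468],"fingers":100},
    {"translation":[-170,40,0],"twist":[0,0,0.585],"fingers":100},
    {"translation":[-204,48,0],"twist":[0,0,0.702],"fingers":100},
    {"translation":[-238,57,0],"twist":[0,0,0.819],"fingers":100},
    {"translation":[-272,65,0],"twist":[0,0,0.936],"fingers":100},
    {"translation":[-306,73,0],"twist":[0,0,1.053],"fingers":100},
    {"translation":[-340,81,0],"twist":[0,0,1.17],"fingers":100}
  ]
}}

```text
clock: 1.97
tool_pos: [0.4528, -0.1842, 0.1987]
tcp_rot: [[0.92, 0.393, 0.001], [0.393, -0.92, 0.0], [0.001, 0.0, -1.0]]
ft_force: [0.8, 1.1, 0.4]
gripper_width: 0.0852
```

```bash
python3 -c "
from h import *
st();print(goal((.466,-.243,.17),-78.1))
S=snapshot('side');cv2.imwrite('pics/s2.png',cv2.resize(S['color'][160:340,280:480],None,fx=3,fy=3)[:,:,::-1])"
```

```text
t 1.97 p [ 0.4528 -0.1842  0.1987] yhead -66.9 z [ 0.001  0.    -1.   ] q [-0.37  0.2   0.77  1.96 -0.17  1.04 -0.69] F [0.8 1.1 0.4] w 0.0852
([-11.0, 59.3, 28.7], [0.0001, -0.0011, 0.1958])
```

View pics/s2.png

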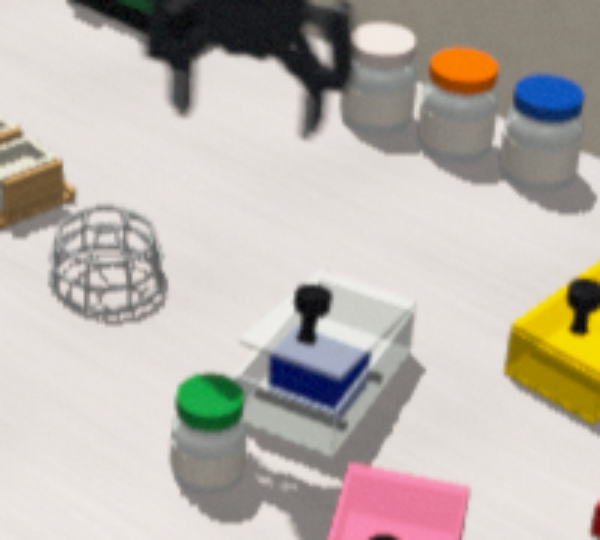

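The view is clear: the gripper is above and left of the box, and the flap is ajar about 11°. I'll go above the knob head and down.

Emit:
{"api": "move_arm", "payload": {
  "commands": [
    {"translation":[-4,20,0],"twist":[0,0,0.1],"fingers":70},
    {"translation":[-8,40,0],"twist":[0,0,0.196],"fingers":70},
    {"translation":[-11,59,0],"twist":[0,0,0.196],"fingers":70},
    {"translation":[-11,59,30],"twist":[0,0,0.196],"fingers":70},
    {"translation":[-11,59,60],"twist":[0,0,0.196],"fingers":70},
    {"translation":[-11,59,85],"twist":[0,0,0.196],"fingers":70},
    {"translation":[-11,59,106],"twist":[0,0,0.196],"fingers":70},
    {"translation":[-11,59,106],"twist":[0,0,0.196],"fingers":70}
  ]
}}

```text
clock: 2.68
tool_pos: [0.4635, -0.2396, 0.0889]
tcp_rot: [[0.977, 0.212, -0.006], [0.212, -0.977, 0.002], [-0.005, -0.003, -1.0]]
ft_force: [-1.2, 0.5, 0.1]
gripper_width: 0.0599
```

```bash
python3 -c "
from h import *
st();print(goal((.466,-.243,.0915),-78.1))
S=snapshot('side');T=snapshot('top')
a=cv2.resize(S['color'][220:310,340:430],None,fx=4.4,fy=4.4);b=cv2.resize(T['color'][210:280,360:430],None,fx=5.65,fy=5.65)
cv2.imwrite('pics/s3.png',np.hstack([a[:395,:395],b[:395,:395]])[:,:,::-1])"
```

```text
t 2.68 p [ 0.4635 -0.2396  0.0889] yhead -77.8 z [-0.006  0.002 -1.   ] q [-0.18  0.44  0.73  1.99 -0.39  0.85 -0.59] F [-1.2  0.5  0.1] w 0.0599
([1.7, 3.9, -2.6], [-0.003, 0.0055, 0.0055])
```

View pics/s3.png

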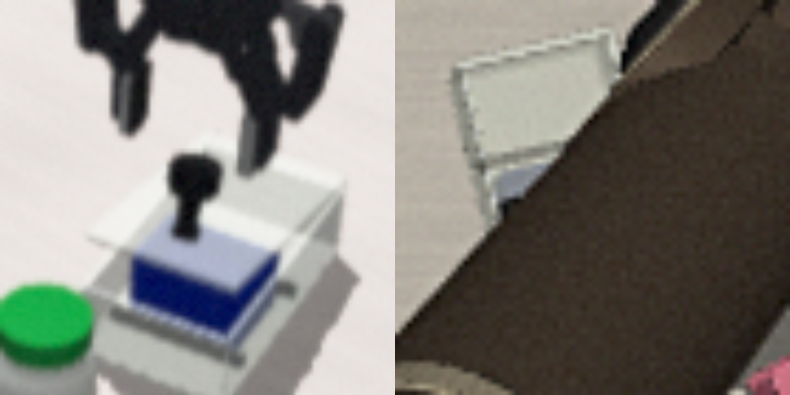

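```bash
python3 -c "
from h import *
S=snapshot('side');st()
def pj(s,X):
    c=s['R']@np.array(X)+s['t'];u=s['camera_matrix']@c;return u[:2]/u[2]
s=r.get_state();p=np.array(s['tool_pos']);y=np.array(s['tcp_rot'])[:,1]
for k in(-.03,0,.03):
  for dz in (0,.006,.019): print(k,dz,pj(S,p+k*y+[0,0,dz]))
print('head',pj(S,(.466,-.243,.11)),pj(S,(.466,-.243,.087)))
cv2.imwrite('pics/s4.png',cv2.resize(S['color'][220:310,340:430],None,fx=6,fy=6)[:,:,::-1])
"
```

```text
t 2.83 p [ 0.4664 -0.2415  0.0934] yhead -77.8 z [ 0.001 -0.001 -1.   ] q [-0.18  0.44  0.73  1.99 -0.39  0.86 -0.59] F [ 0.3 -0.2  0.5] w 0.0594
-0.03 0 [371.58844807 260.88250848]
-0.03 0.006 [371.72004311 258.78978917]
-0.03 0.019 [372.00743312 254.21950585]
0 0 [383.44936305 265.07688844]
0 0.006 [383.61215688 262.97432014]
0 0.019 [383.96770937 258.38217206]
0.03 0 [395.54352155 269.3537504 ]
0.03 0.006 [395.73872332 267.24134901]
0.03 0.019 [396.16509055 262.6273605 ]
head [384.34192777 259.56914354] [383.71200795 267.64694051]
```

View pics/s4.png

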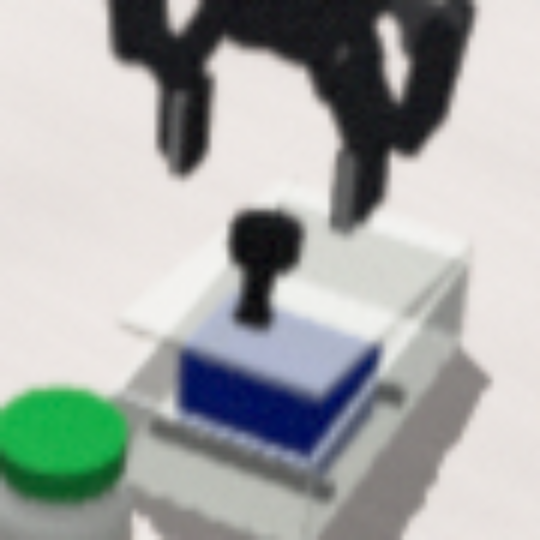

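```bash
python3 -c "
from h import *
S=snapshot('side');st()
def pj(s,X):
    c=s['R']@np.array(X)+s['t'];u=s['camera_matrix']@c;return u[:2]/u[2]
p=np.array((.4528,-.1842,.1987));a=np.radians(-66.9);y=np.array([np.cos(a),np.sin(a),0])
for k in(-.05,0,.05):
  for dz in (0,.013,.035): print(k,dz,pj(S,p+k*y+[0,0,dz]))
T=snapshot('top')
print('top tcp0',pj(T,(.279,.559,.211)), 'side', pj(S,(.279,.559,.211)))
print('guard top',pj(S,(0.515,0.0,.066)),pj(T,(0.515,0,.066)))
"
```

```text
t 2.88 p [ 0.4668 -0.2415  0.0938] yhead -77.8 z [ 0.002 -0.001 -1.   ] q [-0.18  0.44  0.73  1.99 -0.39  0.86 -0.59] F [-0.1  0.3  0.5] w 0.0598
-0.05 0 [340.50508511 214.72117613]
-0.05 0.013 [340.62529081 209.80222853]
-0.05 0.035 [340.83179229 201.35196419]
0 0 [362.03266797 219.0175711 ]
0 0.013 [362.27532658 214.06813617]
0 0.035 [362.6922597  205.56407652]
0.05 0 [384.04131977 223.40997602]
0.05 0.013 [384.41192025 218.42991484]
0.05 0.035 [385.04879036 209.87177117]
top tcp0 [ 93.90675543 322.37090232] side [112.50345908 137.72781943]
guard top [320.4160257  225.19877006] [311.86085045 237.16319195]
```

Emit:
{"api": "move_arm", "payload": {
  "commands": [
    {"translation":[0,1.5,0],"twist":[0,0,0],"fingers":20},
    {"translation":[0,1.5,0],"twist":[0,0,0],"fingers":10},
    {"translation":[0,1.5,0],"twist":[0,0,0],"fingers":10},
    {"translation":[0,1.5,0],"twist":[0,0,0],"fingers":10},
    {"translation":[0,1.5,0],"twist":[0,0,0],"fingers":10}
  ],
  "grip_force": 40
}}

```text
clock: 3.35
tool_pos: [0.4663, -0.2424, 0.0926]
tcp_rot: [[0.977, 0.211, 0.0], [0.211, -0.977, 0.0], [0.0, -0.0, -1.0]]
ft_force: [-0.9, -0.2, 0.0]
gripper_width: 0.0088
```

```bash
python3 -c "
from h import *
S=snapshot('side');st()
cv2.imwrite('pics/s5.png',cv2.resize(S['color'][220:310,340:430],None,fx=6,fy=6)[:,:,::-1])
"
```

```text
t 3.4 p [ 0.4663 -0.2425  0.0925] yhead -77.8 z [ 0.  0. -1.] q [-0.18  0.44  0.73  1.99 -0.39  0.86 -0.59] F [-0.4 -0.  -0.3] w 0.0086
```

View pics/s5.png

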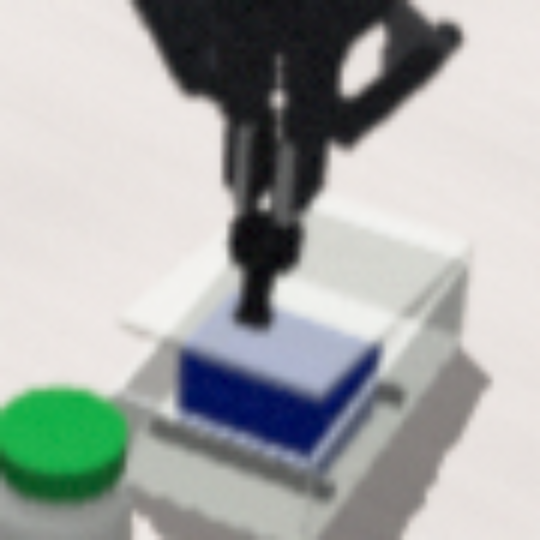

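The fingers closed to 9 mm just above the knob head at (264,240) in the crop, so they missed it. The tips sit about 23 mm higher than the calibration predicts. I'll check camera heights against the jar, which is 75 mm.

```bash
python3 -c "
from h import *
S=snapshot('side');T=snapshot('top')
g=((45,120,50),(75,255,255))
a=blob(T,*g,(375,275,410,300));b=blob(S,*g,(330,280,370,305))
print(a[:2],b[:2],tri(T,a[0],S,b[0]))
b=blob(S,*g,(330,280,370,305))
# pink box knob
k=((0,0,0),(180,255,50))
a=blob(T,*k,(450,295,475,315));b=blob(S,*k,(395,332,420,360));print(a[:2],b[:2],tri(T,a[0],S,b[0]))
# red scoop-ish
# base point: blue cap
a=blob(T,(105,150,50),(125,255,255),(355,95,390,140));b=blob(S,(105,150,50),(125,255,255),(445,180,480,205));print(a[0],b[0],tri(T,a[0],S,b[0]))
# hinge-end of hygrometer, tin
print('jar px heights', onplane(S,(350,320),0),onplane(T,(391,288),.075))
"
```

```text
Traceback (most recent call last):
  File "h.py", line 17, in blob
    i=1+np.argmax(st[1:,4]);return c[i],st[i],(l==i).astype(np.uint8)
        ~~~~~~~~~^^^^^^^^^^
ValueError: attempt to get argmax of an empty sequence
```

```bash
python3 -c "
from h import *
S=snapshot('side');T=snapshot('top')
S['color']=cv2.imread('pics/side0.png')[:,:,::-1].copy();T['color']=cv2.imread('pics/top0.png')[:,:,::-1].copy()
g=((45,120,50),(75,255,255))
a=blob(T,*g,(375,275,410,300));b=blob(S,*g,(330,280,370,305))
print(a[0],b[0],tri(T,a[0],S,b[0]))
k=((0,0,0),(180,255,50))
a=blob(T,*k,(450,295,475,315));b=blob(S,*k,(395,332,420,360));print(a[0],b[0],tri(T,a[0],S,b[0]))
B=((105,150,50),(125,255,255))
a=blob(T,*B,(355,95,390,140));b=blob(S,*B,(445,180,480,205));print(a[0],b[0],tri(T,a[0],S,b[0]))
# shelf point: near edge of white table? blue cap jar; scoop red
R_=((0,150,80),(6,255,255))
a=blob(T,*R_,(460,205,490,270));b=blob(S,*R_,(465,305,525,365));print(a[0],b[0],tri(T,a[0],S,b[0]))
"
```

```text
[392.19642857 286.90625   ] [349.63063063 293.43843844] (array([ 0.36375609, -0.23131199,  0.06787728]), np.float64(0.0017182180529671592))
[462.         304.72289157] [407.53409091 347.5       ] (array([ 0.30868513, -0.42660577,  0.08178054]), np.float64(0.002923721476693191))
[372.81469649 114.70607029] [462.32600733 192.21245421] (array([ 0.8871364 , -0.19022595,  0.08199482]), np.float64(0.003070435746745798))
[475.59859155 232.7834507 ] [494.16322314 334.75413223] (array([ 0.5280873 , -0.50426632,  0.01082745]), np.float64(0.005922376073802701))
```

Camera heights hold up: jar cap 0.068 m and scoop 0.011 m. So the tips really are higher than reported, or farther along the ray. I'll open, go down 14 mm, close and feel for the knob.

Emit:
{"api": "move_arm", "payload": {
  "commands": [
    {"translation":[0,0,0],"twist":[0,0,0],"fingers":65},
    {"translation":[0,0,0],"twist":[0,0,0],"fingers":65},
    {"translation":[0,0,0],"twist":[0,0,0],"fingers":65},
    {"translation":[0,0,8],"twist":[0,0,0],"fingers":65},
    {"translation":[0,0,14],"twist":[0,0,0],"fingers":65},
    {"translation":[0,0,14],"twist":[0,0,0],"fingers":15},
    {"translation":[0,0,14],"twist":[0,0,0],"fingers":15},
    {"translation":[0,0,14],"twist":[0,0,0],"fingers":15},
    {"translation":[0,0,14],"twist":[0,0,0],"fingers":15},
    {"translation":[0,0,14],"twist":[0,0,0],"fingers":15}
  ]
}}

```text
clock: 4.43
tool_pos: [0.4655, -0.2417, 0.0781]
tcp_rot: [[0.977, 0.211, -0.001], [0.211, -0.977, 0.001], [-0.001, -0.002, -1.0]]
ft_force: [-1.9, 4.3, -0.5]
gripper_width: 0.0254
```

```bash
python3 -c "
from h import *
S=snapshot('side');st()
cv2.imwrite('pics/s6.png',cv2.resize(S['color'][220:310,340:430],None,fx=6,fy=6)[:,:,::-1])
"
```

```text
t 4.48 p [ 0.4655 -0.2417  0.0781] yhead -77.8 z [-0.001  0.001 -1.   ] q [-0.16  0.46  0.72  2.   -0.41  0.83 -0.57] F [-2.6  3.2 -0.4] w 0.025
```

View pics/s6.png

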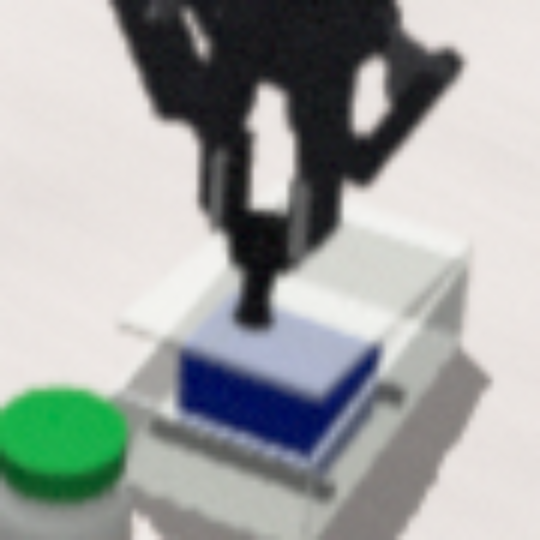

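Closing at 25 mm with the tips level with the head's middle at (264,245) suggests a hold on the rounded upper half only. I'll go 12 mm deeper and grip again.

Emit:
{"api": "move_arm", "payload": {
  "commands": [
    {"translation":[0,0,0],"twist":[0,0,0],"fingers":55},
    {"translation":[0,0,0],"twist":[0,0,0],"fingers":55},
    {"translation":[0,0,0],"twist":[0,0,0],"fingers":55},
    {"translation":[0,0,6],"twist":[0,0,0],"fingers":55},
    {"translation":[0,0,12],"twist":[0,0,0],"fingers":55},
    {"translation":[0,0,12],"twist":[0,0,0],"fingers":15},
    {"translation":[0,0,12],"twist":[0,0,0],"fingers":15},
    {"translation":[0,0,12],"twist":[0,0,0],"fingers":15},
    {"translation":[0,0,12],"twist":[0,0,0],"fingers":15},
    {"translation":[0,0,12],"twist":[0,0,0],"fingers":15}
  ]
}}

```text
clock: 5.32
tool_pos: [0.4657, -0.2417, 0.0661]
tcp_rot: [[0.977, 0.212, -0.001], [0.212, -0.977, 0.001], [-0.001, -0.001, -1.0]]
ft_force: [-2.8, 4.7, -2.3]
gripper_width: 0.0263
```

```bash
python3 -c "
from h import *
S=snapshot('side');st()
cv2.imwrite('pics/s7.png',cv2.resize(S['color'][220:310,340:430],None,fx=6,fy=6)[:,:,::-1])
"
```

```text
t 5.37 p [ 0.4657 -0.2417  0.0661] yhead -77.8 z [-0.001  0.001 -1.   ] q [-0.15  0.48  0.7   2.01 -0.43  0.81 -0.56] F [-1.5  4.2 -2.1] w 0.0261
```

Emit:
{"api": "move_arm", "payload": {
  "commands": [
    {"translation":[0,0,0],"twist":[0,0,0],"fingers":10},
    {"translation":[4.7,0,-7.6],"twist":[0,0,0],"fingers":10},
    {"translation":[9.9,0,-14.8],"twist":[0,0,0],"fingers":10},
    {"translation":[15.5,0,-21.6],"twist":[0,0,0],"fingers":10},
    {"translation":[21.7,0,-28],"twist":[0,0,0],"fingers":10},
    {"translation":[28.3,0,-34],"twist":[0,0,0],"fingers":10},
    {"translation":[34.2,0,-38.7],"twist":[0,0,0],"fingers":10}
  ],
  "grip_force": 60
}}

```text
clock: 5.95
tool_pos: [0.5002, -0.2342, 0.1057]
tcp_rot: [[0.977, 0.212, -0.001], [0.212, -0.977, 0.001], [-0.0, -0.001, -1.0]]
ft_force: [-0.6, 4.1, -8.3]
gripper_width: 0.0256
```

```bash
python3 -c "
from h import *
S=snapshot('side');st()
cv2.imwrite('pics/s8.png',cv2.resize(S['color'][190:310,330:450],None,fx=5,fy=5)[:,:,::-1])
"
```

```text
t 6.0 p [ 0.5015 -0.234   0.1065] yhead -77.7 z [ 0.     0.001 -1.   ] q [-0.2   0.47  0.73  1.91 -0.39  0.91 -0.63] F [-3.6  7.2  1.6] w 0.0256
```

View pics/s8.png

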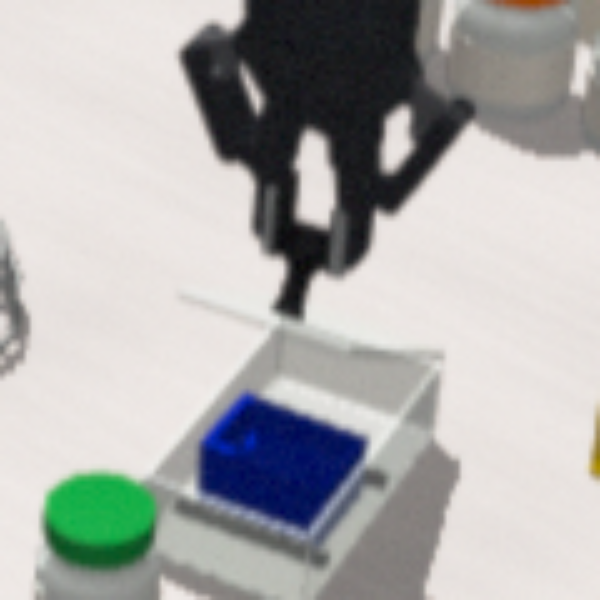

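The flap is now about 35° up and seen almost edge-on near (300,325), with the knob held and the blue dish clear at (285,460). I'll continue the arc.

Emit:
{"api": "move_arm", "payload": {
  "commands": [
    {"translation":[10.5,0,-7.1],"twist":[0,0,0],"fingers":10},
    {"translation":[21.7,0,-13.1],"twist":[0,0,0],"fingers":10},
    {"translation":[33.4,0,-17.9],"twist":[0,0,0],"fingers":10},
    {"translation":[45.6,0,-21.5],"twist":[0,0,0],"fingers":10},
    {"translation":[58,0,-23.9],"twist":[0,0,0],"fingers":10},
    {"translation":[70.6,0,-25.1],"twist":[0,0,0],"fingers":10},
    {"translation":[83.3,0,-25],"twist":[0,0,0],"fingers":10},
    {"translation":[95.9,0,-23.6],"twist":[0,0,0],"fingers":10},
    {"translation":[108.3,0,-21],"twist":[0,0,0],"fingers":10},
    {"translation":[120.4,0,-17.1],"twist":[0,0,0],"fingers":10}
  ]
}}

```text
clock: 6.83
tool_pos: [0.6185, -0.2087, 0.1236]
tcp_rot: [[0.977, 0.212, 0.0], [0.212, -0.977, 0.001], [0.001, -0.001, -1.0]]
ft_force: [-4.7, 6.4, 3.0]
gripper_width: 0.0253
```

Emit:
{"api": "move_arm", "payload": {
  "commands": [
    {"translation":[6,0,3],"twist":[0,0,0],"fingers":10},
    {"translation":[10,0,4.5],"twist":[0,0,0],"fingers":10},
    {"translation":[10,0,4.5],"twist":[0,0,0],"fingers":10}
  ]
}}

```text
clock: 7.08
tool_pos: [0.6295, -0.2064, 0.119]
tcp_rot: [[0.977, 0.213, 0.002], [0.213, -0.977, 0.0], [0.002, 0.0, -1.0]]
ft_force: [0.1, 6.7, 4.1]
gripper_width: 0.0253
```

```bash
python3 -c "
from h import *
S=snapshot('side');T=snapshot('top');st()
a=cv2.resize(S['color'][150:310,330:490],(400,400));b=cv2.resize(T['color'][180:280,350:450],(400,400))
cv2.imwrite('pics/s9.png',np.hstack([a,b])[:,:,::-1])
"
```

```text
t 7.18 p [ 0.629  -0.2065  0.1192] yhead -77.7 z [ 0.002  0.001 -1.   ] q [-0.21  0.63  0.69  1.62 -0.45  1.06 -0.74] F [-1.4  7.1  3.7] w 0.0252
```

View pics/s9.png

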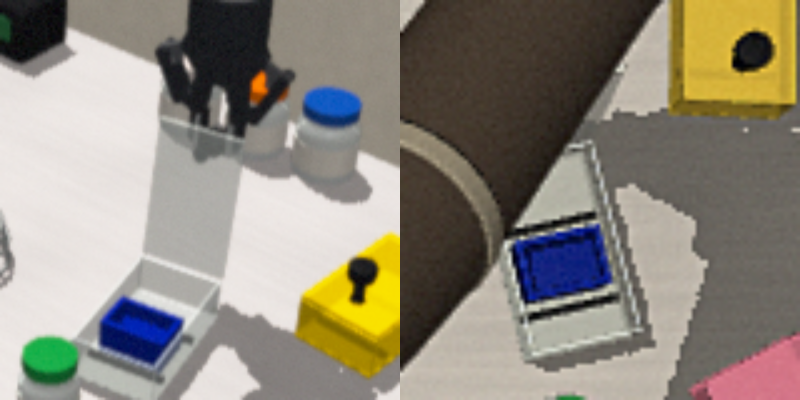

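The flap stands upright and a bit past vertical, with a clear view of blue at (141,331) in the side crop and (562,264) in the top crop. I'll release and lift off. 10 pictures used; from here I rely on numbers.

Emit:
{"api": "move_arm", "payload": {
  "commands": [
    {"translation":[0,0,0],"twist":[0,0,0],"fingers":55},
    {"translation":[0,0,0],"twist":[0,0,0],"fingers":55},
    {"translation":[0,0,0],"twist":[0,0,0],"fingers":55},
    {"translation":[0,0,-25],"twist":[0,0,0],"fingers":55},
    {"translation":[0,0,-60],"twist":[0,0,0],"fingers":55},
    {"translation":[0,0,-95],"twist":[0,0,0],"fingers":55},
    {"translation":[8,-30,-110],"twist":[0,0,-0.12],"fingers":55},
    {"translation":[16,-65,-110],"twist":[0,0,-0.24],"fingers":10},
    {"translation":[24,-100,-110],"twist":[0,0,-0.36],"fingers":10},
    {"translation":[30,-135,-110],"twist":[0,0,-0.48],"fingers":10}
  ]
}}

```text
clock: 8.02
tool_pos: [0.6287, -0.0688, 0.2288]
tcp_rot: [[0.767, 0.642, 0.003], [0.642, -0.767, -0.001], [0.002, 0.002, -1.0]]
ft_force: [0.3, 0.8, 0.3]
gripper_width: 0.0114
```

```bash
python3 -c "
from h import *
st();print(goal((.68,-.01,.06),-11)); print(goal((.68,-.01,.23),-11))
S=snapshot('side');T=snapshot('top')
t=blob(T,(0,90,60),(12,255,255),(185,205,290,260));s=blob(S,(0,90,60),(12,255,255),(225,170,305,235))
print(t[:2],onplane(T,t[0],.04)); b=rectpx(t[2]);print([onplane(T,p,.044)[:2].round(4).tolist() for p in b])
t=blob(T,(105,150,40),(130,255,255),(360,205,430,280));s=blob(S,(105,150,40),(130,255,255),(350,260,425,315))
print(t[:2],s[:2],onplane(T,t[0],.038)); b=rectpx(t[2]);print([onplane(T,p,.04)[:2].round(4).tolist() for p in b])
# rect on bigger morph
"
```

```text
t 8.02 p [ 0.6287 -0.0688  0.2288] yhead -50.0 z [ 0.003 -0.001 -1.   ] q [-0.41  0.45  0.63  1.57 -0.28  1.21 -0.6 ] F [0.3 0.8 0.3] w 0.0114
([76.8, -12.5, 168.9], [0.0028, -0.0008, -0.6814])
([77.1, -12.1, -1.1], [0.0028, -0.0008, -0.6814])
(array([222.95611285, 231.07523511]), array([214, 220,  19,  24, 319], dtype=int32)) [0.54199371 0.26881605 0.04      ]
[[0.5091, 0.2964], [0.5785, 0.2896], [0.5718, 0.2393], [0.5025, 0.2465]]
(array([389.81993569, 245.46302251]), array([378, 236,  25,  19, 311], dtype=int32)) (array([384.87940631, 281.5825603 ]), array([371, 269,  32,  26, 539], dtype=int32)) [ 0.49062597 -0.2348096   0.038     ]
[[0.5069, -0.1989], [0.519, -0.2646], [0.4743, -0.2715], [0.4623, -0.2061]]
```

Emit:
{"api": "move_arm", "payload": {
  "commands": [
    {"translation":[15,-2,20],"twist":[0,0,-0.12],"fingers":0},
    {"translation":[30,-5,50],"twist":[0,0,-0.24],"fingers":0},
    {"translation":[46,-7,80],"twist":[0,0,-0.36],"fingers":0},
    {"translation":[61,-10,110],"twist":[0,0,-0.48],"fingers":0},
    {"translation":[77,-12,140],"twist":[0,0,-0.6],"fingers":0},
    {"translation":[77,-12,170],"twist":[0,0,-0.68],"fingers":0},
    {"translation":[77,-12,195],"twist":[0,0,-0.68],"fingers":0},
    {"translation":[77,-12,210],"twist":[0,0,-0.68],"fingers":0},
    {"translation":[77,-12,210],"twist":[0,0,-0.68],"fingers":0}
  ]
}}

```text
clock: 8.87
tool_pos: [0.6773, -0.0123, 0.0138]
tcp_rot: [[0.198, 0.98, -0.005], [0.98, -0.198, -0.001], [-0.003, -0.005, -1.0]]
ft_force: [-1.2, -0.3, 0.6]
gripper_width: -0.0
```

```bash
python3 -c "
from h import *
st()
S=snapshot('side')
def pj(s,X):
    c=s['R']@np.array(X)+s['t'];u=s['camera_matrix']@c;return u[:2]/u[2]
p=np.array(r.get_state()['tool_pos']);print('pred',pj(S,p),pj(S,p*[1,1,0]))
u,v=pj(S,p).astype(int)
g=cv2.cvtColor(S['color'],cv2.COLOR_RGB2GRAY)
print(g[v-34:v+14:2,u-16:u+17:2])
cv2.imwrite('pics/s10.png',cv2.resize(S['color'][v-70:v+50,u-60:u+60],None,fx=5,fy=5)[:,:,::-1])
"
```

```text
t 8.87 p [ 0.6773 -0.0123  0.0138] yhead -11.4 z [-0.005 -0.001 -1.   ] q [-0.3   0.71  0.37  1.63 -0.31  0.87 -0.01] F [-1.2 -0.3  0.6] w -0.0
pred [363.94974761 217.77013646] [363.70301456 222.59534045]
[[150 172  96  63  73  36  26  26  30  24  22  31  27  31  47  32  24]
 [ 71 126  70  50  95  86  20  19  24  26  24  26  25  31 164  57  28]
 [ 66  59  50  33  76 107  28  15  17  26  26  26  27  39 139  24  70]
 [185  49  29  26  53 187  42  23  24  26  24  30  26  28  38  38 189]
 [229 176  40  23  23 115  45  19  19  23  28  28  27  30  27 107 226]
 [232 228 168  36  23  34  26  27  21  24  29  23  33  97 104 221 229]
 [232 231 228 150  46  29  18  26  22  27  21  19  78 225 228 230 230]
 [231 231 231 228 196 106  27  24  24  25  35  44 184 230 230 232 231]
 [230 231 231 232 230 227 111  26  25  52  54  78 224 233 231 230 230]
 [230 228 229 229 232 231 151  30  24  85  57  79 222 230 233 232 232]
 [231 231 230 228 230 229 146  29  30  86  56  83 227 233 232 232 230]
 [228 229 230 230 229 229 139  27  32  88  58  94 229 231 232 231 231]
 [228 228 227 229 228 230 198  61  26  89  55 177 229 230 230 230 231]
 [226 226 228 228 229 227 228 199 108 101 118 223 229 229 228 228 230]
 [227 227 226 227 228 227 229 227 222 215 226 228 228 228 226 227 228]
 [228 228 227 229 226 225 226 228 229 226 228 228 228 227 226 226 227]
 [230 228 229 227 227 227 227 226 226 227 226 225 225 225 226 225 226]
 [232 231 230 229 230 229 226 228 227 225 225 226 227 224 224 226 224]
 [230 232 231 231 228 229 229 227 227 226 225 226 225 226 226 224 224]
 [230 230 229 230 231 229 230 228 228 226 226 226 227 226 224 226 225]
 [229 230 230 230 230 233 230 227 227 227 225 225 226 227 226 224 227]
 [230 230 229 229 228 228 228 230 228 194 145 196 222 226 200 194 195]
 [230 231 231 229 228 228 229 227 200 131 131 131 137 185 132 128 126]
 [229 230 230 231 230 229 230 227 190 138 132 130 134 127 128 127 131]]
```

The tip shows at row ~209 against a predicted 218, so it's about 25 mm higher than reported. I'll feel for the shelf.

Emit:
{"api": "move_arm", "payload": {
  "commands": [
    {"translation":[0,0,6],"twist":[0,0,0],"fingers":0},
    {"translation":[0,0,9],"twist":[0,0,0],"fingers":0},
    {"translation":[0,0,12],"twist":[0,0,0],"fingers":0},
    {"translation":[0,0,15],"twist":[0,0,0],"fingers":0},
    {"translation":[0,0,18],"twist":[0,0,0],"fingers":0}
  ]
}}

```text
clock: 9.33
tool_pos: [0.68, -0.011, 0.0002]
tcp_rot: [[0.197, 0.98, 0.001], [0.98, -0.197, 0.0], [0.0, 0.001, -1.0]]
ft_force: [-0.7, -0.2, -0.2]
gripper_width: 0.0004
```

Emit:
{"api": "move_arm", "payload": {
  "commands": [
    {"translation":[0,0,4],"twist":[0,0,0],"fingers":0},
    {"translation":[0,0,8],"twist":[0,0,0],"fingers":0},
    {"translation":[0,0,11],"twist":[0,0,0],"fingers":0},
    {"translation":[0,0,14],"twist":[0,0,0],"fingers":0}
  ]
}}

```text
clock: 9.67
tool_pos: [0.6794, -0.011, -0.0148]
tcp_rot: [[0.197, 0.98, -0.0], [0.98, -0.197, 0.0], [-0.0, -0.0, -1.0]]
ft_force: [-0.7, 0.1, -0.2]
gripper_width: -0.0001
```

```bash
python3 -c "
from h import *
st()
S=snapshot('side')
g=cv2.cvtColor(S['color'],cv2.COLOR_RGB2GRAY)
print(g[200:236:1,356:374:2])
"
```

```text
t 9.67 p [ 0.6794 -0.011  -0.0148] yhead -11.3 z [-0.  0. -1.] q [-0.29  0.75  0.35  1.64 -0.33  0.81  0.01] F [-0.7  0.1 -0.2] w -0.0001
[[ 53  73  28  25  25  21  24  31  27]
 [ 28  36  25  26  27  18  28  33  49]
 [ 28  24  24  32  27  22  18  24 116]
 [ 30  26  25  19  23  27  22  30 187]
 [ 45  26  15  25  29  29  25  55 223]
 [107  24  24  27  24  31  39 108 228]
 [183  61  26  28  30  37  71 157 230]
 [223 135  31  22  34  69  87 177 230]
 [230 196  37  20  44  90  83 181 230]
 [228 219  43  24  60  86  88 200 229]
 [229 221  42  25  57  76  82 215 228]
 [227 223  43  20  66  74  85 214 227]
 [226 221  39  22  72  77  87 218 228]
 [226 219  34  28  72  76  90 218 228]
 [229 220  54  24  73  74 103 219 227]
 [228 225 115  31  71  65 128 222 225]
 [227 228 186  65  75  73 146 225 225]
 [228 228 222 136  85 109 185 228 226]
 [229 229 227 204 145 180 221 226 227]
 [229 228 229 224 202 225 227 226 226]
 [229 229 229 227 226 227 227 226 226]
 [231 229 227 228 225 226 225 227 226]
 [232 230 228 209 197 196 200 225 225]
 [231 232 230 167 138 140 142 200 200]
 [228 230 229 145 130 126 130 145 147]
 [228 229 227 149 132 132 130 131 130]
 [227 227 229 188 131 132 130 128 128]
 [229 227 225 193 130 132 130 128 125]
 [230 225 199 150 128 129 130 132 128]
 [228 196 143 134 130 129 129 130 129]
 [225 140 130 129 129 127 128 130 131]
 [203 131 137 134 131 126 129 130 131]
 [153 131 173 135 134 130 128 128 130]
 [133 132 184 142 132 129 129 129 129]
 [132 132 147 143 130 130 128 131 128]
 [133 131 130 134 131 134 131 130 128]]
```

Emit:
{"api": "move_arm", "payload": {
  "commands": [
    {"translation":[0,0,4],"twist":[0,0,0],"fingers":0},
    {"translation":[0,0,7],"twist":[0,0,0],"fingers":0},
    {"translation":[0,0,9],"twist":[0,0,0],"fingers":0},
    {"translation":[0,0,9],"twist":[0,0,0],"fingers":0}
  ]
}}

```text
clock: 10.05
tool_pos: [0.6791, -0.011, -0.0239]
tcp_rot: [[0.197, 0.98, -0.001], [0.98, -0.197, 0.0], [-0.0, -0.001, -1.0]]
ft_force: [-0.2, -0.3, -0.3]
gripper_width: 0.0002
```

Emit:
{"api": "move_arm", "payload": {
  "commands": [
    {"translation":[0,0,1],"twist":[0,0,0],"fingers":0},
    {"translation":[0,0,2],"twist":[0,0,0],"fingers":0}
  ]
}}

```text
clock: 10.22
tool_pos: [0.6797, -0.0111, -0.0252]
tcp_rot: [[0.197, 0.98, 0.0], [0.98, -0.197, -0.0], [0.0, 0.0, -1.0]]
ft_force: [0.2, 0.3, -0.5]
gripper_width: 0.0002
```

Emit:
{"api": "move_arm", "payload": {
  "commands": [
    {"translation":[0,0,1],"twist":[0,0,0],"fingers":0},
    {"translation":[0,0,2],"twist":[0,0,0],"fingers":0}
  ]
}}

```text
clock: 10.38
tool_pos: [0.6796, -0.011, -0.0273]
tcp_rot: [[0.197, 0.98, 0.0], [0.98, -0.197, 0.0], [0.0, 0.0, -1.0]]
ft_force: [0.3, 0.0, -0.0]
gripper_width: 0.0001
```

Emit:
{"api": "move_arm", "payload": {
  "commands": [
    {"translation":[0,0,1.5],"twist":[0,0,0],"fingers":0},
    {"translation":[0,0,3],"twist":[0,0,0],"fingers":0}
  ]
}}

```text
clock: 10.55
tool_pos: [0.6796, -0.0109, -0.0304]
tcp_rot: [[0.197, 0.98, 0.0], [0.98, -0.197, 0.0], [0.0, 0.0, -1.0]]
ft_force: [-1.4, -0.7, -1.3]
gripper_width: 0.0002
```

```bash
python3 -c "
from h import *
st()
S=snapshot('side')
g=cv2.cvtColor(S['color'],cv2.COLOR_RGB2GRAY)
print(g[212:236:1,356:374:2])
print(goal((.542,.269,.1),-11))
"
```

```text
t 10.55 p [ 0.6796 -0.0109 -0.0304] yhead -11.3 z [ 0.  0. -1.] q [-0.28  0.77  0.34  1.64 -0.34  0.79  0.01] F [-1.4 -0.7 -1.3] w 0.0002
[[220 136  29  29  39  56  89 217 226]
 [227 195  28  24  63  72  84 219 228]
 [227 217  35  22  72  77  82 216 227]
 [229 221  34  23  69  69  74 214 224]
 [228 222  28  22  72  67  75 216 225]
 [230 223  34  16  72  65  78 219 227]
 [231 222  38  29  80  62  87 220 229]
 [229 223  59  24  87  59 113 224 226]
 [228 227 119  27  82  54 147 227 224]
 [231 228 187  49  86  61 174 226 199]
 [231 230 219  93  92  77 162 220 149]
 [231 231 198 122 108 108 134 182 128]
 [230 231 164 130 125 127 127 133 125]
 [229 229 192 130 130 131 127 129 130]
 [227 227 220 132 129 129 129 128 130]
 [224 198 190 130 133 130 132 127 131]
 [199 140 136 127 131 132 130 130 126]
 [152 130 128 131 129 132 130 128 129]
 [134 138 142 130 127 129 128 133 131]
 [131 146 151 133 131 127 126 130 132]
 [133 140 145 131 131 129 126 128 128]
 [134 131 134 134 130 132 128 129 129]
 [132 131 132 130 134 133 130 131 131]
 [131 132 130 132 135 129 130 130 130]]
([247.5, -189.7, -130.7], [-0.0004, 0.0, -0.006])
```

The tip shadow meets the tip at row ~223 with light contact, so true tip height ≈ reported + 0.029 m, and x/y agree with the cameras. Terracotta centre (0.542, 0.269) matches the rack-derived slot2. Going there.

Emit:
{"api": "move_arm", "payload": {
  "commands": [
    {"translation":[0,0,-40],"twist":[0,0,0],"fingers":100},
    {"translation":[15,-12,-80],"twist":[0,0,0],"fingers":100},
    {"translation":[40,-30,-105],"twist":[0,0,0],"fingers":100},
    {"translation":[70,-54,-130],"twist":[0,0,0],"fingers":100},
    {"translation":[100,-77,-130],"twist":[0,0,0],"fingers":100},
    {"translation":[130,-100,-130],"twist":[0,0,0],"fingers":100},
    {"translation":[160,-123,-130],"twist":[0,0,0],"fingers":100},
    {"translation":[190,-146,-130],"twist":[0,0,0],"fingers":100},
    {"translation":[220,-169,-130],"twist":[0,0,0],"fingers":100},
    {"translation":[247.5,-189.7,-130],"twist":[0,0,0],"fingers":100}
  ]
}}

```text
clock: 11.43
tool_pos: [0.5408, 0.2712, 0.0999]
tcp_rot: [[0.196, 0.981, -0.0], [0.981, -0.196, 0.001], [0.001, -0.0, -1.0]]
ft_force: [0.9, 0.4, 0.5]
gripper_width: 0.0854
```

Emit:
{"api": "move_arm", "payload": {
  "commands": [
    {"translation":[0,0,0],"twist":[0,0,0],"fingers":100},
    {"translation":[0,0,0],"twist":[0,0,0],"fingers":100}
  ]
}}

```text
clock: 11.6
tool_pos: [0.5407, 0.2719, 0.0996]
tcp_rot: [[0.192, 0.981, -0.001], [0.981, -0.192, 0.001], [0.001, -0.001, -1.0]]
ft_force: [1.0, -1.3, 0.9]
gripper_width: 0.0856
```

```bash
python3 -c "
from h import *
st();print(goal((.542,.269,-.019),-11))
S=snapshot('side')
def pj(s,X):
    c=s['R']@np.array(X)+s['t'];u=s['camera_matrix']@c;return u[:2]/u[2]
p=np.array(r.get_state()['tool_pos']);print(pj(S,p+[0,0,.042]))
cv2.imwrite('pics/s11.png',cv2.resize(S['color'][130:250,200:320],None,fx=5,fy=5)[:,:,::-1])
"
```

```text
t 11.6 p [0.5407 0.2719 0.0996] yhead -11.0 z [-0.001  0.001 -1.   ] q [-0.83  0.5   0.39  1.77 -0.23  0.92 -0.53] F [ 1.  -1.3  0.9] w 0.0856
([-2.7, 1.9, 118.6], [-0.0007, -0.0007, -0.0008])
[256.8130817  161.66047129]
```

Emit:
{"api": "move_arm", "payload": {
  "commands": [
    {"translation":[-2.7,2,35],"twist":[0,0,0],"fingers":100},
    {"translation":[-2.7,2,70],"twist":[0,0,0],"fingers":100},
    {"translation":[-2.7,2,95],"twist":[0,0,0],"fingers":100},
    {"translation":[-2.7,2,110],"twist":[0,0,0],"fingers":100},
    {"translation":[-2.7,2,118],"twist":[0,0,0],"fingers":100},
    {"translation":[-2.7,2,118],"twist":[0,0,0],"fingers":100}
  ]
}}

```text
clock: 12.15
tool_pos: [0.5434, 0.2635, -0.0199]
tcp_rot: [[0.199, 0.98, -0.002], [0.98, -0.199, -0.002], [-0.003, -0.002, -1.0]]
ft_force: [-0.7, 0.1, 0.1]
gripper_width: 0.0856
```

Emit:
{"api": "move_arm", "payload": {
  "commands": [
    {"translation":[0,0,0],"twist":[0,0,0],"fingers":60},
    {"translation":[0,0,0],"twist":[0,0,0],"fingers":60},
    {"translation":[0,0,0],"twist":[0,0,0],"fingers":60},
    {"translation":[0,0,0],"twist":[0,0,0],"fingers":60},
    {"translation":[0,0,0],"twist":[0,0,0],"fingers":60}
  ],
  "grip_force": 60
}}

```text
clock: 12.57
tool_pos: [0.5449, 0.2662, -0.0167]
tcp_rot: [[0.197, 0.98, 0.002], [0.98, -0.197, 0.001], [0.002, 0.002, -1.0]]
ft_force: [-1.0, -2.2, 7.2]
gripper_width: 0.0648
```

Emit:
{"api": "move_arm", "payload": {
  "commands": [
    {"translation":[0,0,0],"twist":[0,0,0],"fingers":60},
    {"translation":[0,0,-10],"twist":[0,0,0],"fingers":60},
    {"translation":[0,0,-25],"twist":[0,0,0],"fingers":60},
    {"translation":[0,0,-45],"twist":[0,0,0],"fingers":60},
    {"translation":[0,0,-70],"twist":[0,0,0],"fingers":60},
    {"translation":[0,0,-90],"twist":[0,0,0],"fingers":60},
    {"translation":[0,0,-90],"twist":[0,0,0],"fingers":60}
  ]
}}

```text
clock: 13.15
tool_pos: [0.5462, 0.2671, 0.0767]
tcp_rot: [[0.197, 0.98, 0.006], [0.98, -0.197, 0.004], [0.005, 0.005, -1.0]]
ft_force: [0.8, 1.0, -1.6]
gripper_width: 0.0651
```

```bash
python3 -c "
from h import *
st();print(goal((.68,.08,.07),-78.5))
S=snapshot('side')
s=blob(S,(0,90,60),(12,255,255),(200,100,320,235));print(s[:2])
"
```

```text
t 13.15 p [0.5462 0.2671 0.0767] yhead -11.4 z [ 0.006  0.004 -1.   ] q [-0.81  0.52  0.38  1.79 -0.25  0.87 -0.51] F [ 0.8  1.  -1.6] w 0.0651
([-157.1, 168.0, 6.8], [0.0016, -0.0073, 1.1719])
(array([260.03084833, 167.14910026]), array([246, 157,  27,  23, 389], dtype=int32))
```

Emit:
{"api": "move_arm", "payload": {
  "commands": [
    {"translation":[-10,11,0],"twist":[0,0,0.06],"fingers":60},
    {"translation":[-26,28,0],"twist":[0,0,0.17],"fingers":60},
    {"translation":[-43,46,0],"twist":[0,0,0.29],"fingers":60},
    {"translation":[-60,64,0],"twist":[0,0,0.41],"fingers":60},
    {"translation":[-77,82,0],"twist":[0,0,0.53],"fingers":60},
    {"translation":[-94,100,0],"twist":[0,0,0.65],"fingers":60},
    {"translation":[-111,119,0],"twist":[0,0,0.77],"fingers":60},
    {"translation":[-128,137,0],"twist":[0,0,0.89],"fingers":60},
    {"translation":[-143,153,0],"twist":[0,0,1.01],"fingers":60},
    {"translation":[-153,164,0],"twist":[0,0,1.1],"fingers":60}
  ]
}}

```text
clock: 14.03
tool_pos: [0.6746, 0.0809, 0.0707]
tcp_rot: [[0.965, 0.262, -0.001], [0.262, -0.965, -0.002], [-0.001, 0.001, -1.0]]
ft_force: [-0.2, -0.7, -1.7]
gripper_width: 0.0652
```

Emit:
{"api": "move_arm", "payload": {
  "commands": [
    {"translation":[-2,4,15],"twist":[0,0,0.07],"fingers":60},
    {"translation":[-2,4,40],"twist":[0,0,0.07],"fingers":60},
    {"translation":[-2,4,65],"twist":[0,0,0.07],"fingers":60},
    {"translation":[-2,4,80],"twist":[0,0,0.07],"fingers":60},
    {"translation":[-2,4,80],"twist":[0,0,0.07],"fingers":60},
    {"translation":[-2,4,80],"twist":[0,0,0.07],"fingers":60}
  ]
}}

```text
clock: 14.53
tool_pos: [0.6727, 0.0792, -0.0092]
tcp_rot: [[0.979, 0.202, -0.002], [0.202, -0.979, -0.001], [-0.002, 0.0, -1.0]]
ft_force: [-0.0, 0.8, -0.5]
gripper_width: 0.0647
```

```bash
python3 -c "
from h import *
st();print(goal((.68,.08,-.0247),-78.5))
S=snapshot('side');T=snapshot('top')
s=blob(S,(0,90,60),(12,255,255),(280,100,420,260));print(s[:2])
g=cv2.cvtColor(S['color'],cv2.COLOR_RGB2GRAY)
"
```

```text
t 14.53 p [ 0.6727  0.0792 -0.0092] yhead -78.4 z [-0.002 -0.001 -1.   ] q [-0.58  0.8   0.61  1.65 -0.57  0.88 -1.11] F [-0.   0.8 -0.5] w 0.0647
([7.4, 0.7, 15.5], [0.0002, 0.0023, 0.0022])
(array([336.82474227, 200.45876289]), array([325, 190,  24,  23, 388], dtype=int32))
```

Emit:
{"api": "move_arm", "payload": {
  "commands": [
    {"translation":[0,0,7],"twist":[0,0,0],"fingers":60},
    {"translation":[0,0,12],"twist":[0,0,0],"fingers":60},
    {"translation":[0,0,14.5],"twist":[0,0,0],"fingers":60},
    {"translation":[0,0,14.5],"twist":[0,0,0],"fingers":60}
  ]
}}

```text
clock: 14.97
tool_pos: [0.673, 0.0795, -0.0234]
tcp_rot: [[0.979, 0.202, -0.001], [0.202, -0.979, 0.0], [-0.001, -0.0, -1.0]]
ft_force: [-0.9, -0.2, -0.5]
gripper_width: 0.0647
```

Emit:
{"api": "move_arm", "payload": {
  "commands": [
    {"translation":[0,0,0.5],"twist":[0,0,0],"fingers":60},
    {"translation":[0,0,1],"twist":[0,0,0],"fingers":60}
  ]
}}

```text
clock: 15.13
tool_pos: [0.6736, 0.0793, -0.0236]
tcp_rot: [[0.98, 0.201, 0.0], [0.201, -0.98, 0.0], [0.0, 0.0, -1.0]]
ft_force: [0.2, -0.6, -1.4]
gripper_width: 0.0649
```

Emit:
{"api": "move_arm", "payload": {
  "commands": [
    {"translation":[0,0,0.7],"twist":[0,0,0],"fingers":60},
    {"translation":[0,0,1.4],"twist":[0,0,0],"fingers":60},
    {"translation":[0,0,1.4],"twist":[0,0,0],"fingers":60}
  ]
}}

```text
clock: 15.38
tool_pos: [0.6737, 0.0792, -0.0246]
tcp_rot: [[0.98, 0.201, 0.0], [0.201, -0.98, 0.0], [0.0, -0.0, -1.0]]
ft_force: [-1.8, -0.7, 3.3]
gripper_width: 0.065
```

```bash
python3 -c "
from h import *
st()
S=snapshot('side')
s=blob(S,(0,90,60),(12,255,255),(280,100,420,260));print(s[:2])
print(onplane(S,(s[0][0],s[1][1]+s[1][3]),0),S['color'][s[1][1]+s[1][3]-6:s[1][1]+s[1][3]+8:1,int(s[0][0])-1].tolist())
"
```

```text
t 15.38 p [ 0.6737  0.0792 -0.0246] yhead -78.4 z [ 0.  0. -1.] q [-0.57  0.82  0.6   1.66 -0.58  0.85 -1.1 ] F [-1.8 -0.7  3.3] w 0.065
(array([336.94255875, 204.94778068]), array([326, 194,  26,  23, 383], dtype=int32))
[0.6484476  0.06112754 0.        ] [[108, 60, 34], [106, 58, 29], [112, 73, 54], [123, 103, 97], [131, 126, 121], [135, 131, 128], [132, 128, 127], [139, 136, 133], [189, 180, 179], [226, 221, 217], [207, 199, 195], [167, 160, 157], [200, 193, 189], [228, 221, 218]]
```

Dish down, with contact at the expected height. Releasing and lifting.

Emit:
{"api": "move_arm", "payload": {
  "commands": [
    {"translation":[0,0,0],"twist":[0,0,0],"fingers":100},
    {"translation":[0,0,0],"twist":[0,0,0],"fingers":100},
    {"translation":[0,0,0],"twist":[0,0,0],"fingers":100},
    {"translation":[0,0,-20],"twist":[0,0,0],"fingers":100},
    {"translation":[0,0,-55],"twist":[0,0,0],"fingers":100},
    {"translation":[0,0,-90],"twist":[0,0,-0.12],"fingers":100},
    {"translation":[-10,0,-120],"twist":[0,0,-0.24],"fingers":100},
    {"translation":[-30,10,-125],"twist":[0,0,-0.36],"fingers":75}
  ]
}}

```text
clock: 16.1
tool_pos: [0.6504, 0.0659, 0.1051]
tcp_rot: [[0.841, 0.541, 0.009], [0.541, -0.841, 0.002], [0.009, 0.003, -1.0]]
ft_force: [-0.2, -0.7, 1.2]
gripper_width: 0.0756
```

```bash
python3 -c "
from h import *
st();print(goal((.475,-.085,.10),11.5));print(goal((.4905,-.2355,.10),11.5))
S=snapshot('side');T=snapshot('top')
s=blob(S,(0,90,60),(12,255,255),(280,150,420,260));t=blob(T,(0,90,60),(12,255,255),(240,120,330,210));print(s[:2],t[:2],tri(T,t[0],S,s[0]),onplane(T,t[0],.03))
print([onplane(T,p,.036)[:2].round(4).tolist() for p in rectpx(t[2])])
"
```

```text
t 16.1 p [0.6504 0.0659 0.1051] yhead -57.2 z [ 0.009  0.002 -1.   ] q [-0.58  0.6   0.61  1.66 -0.4   1.   -0.84] F [-0.2 -0.7  1.2] w 0.0756
([-229.2, 31.9, 3.2], [0.0081, -0.0055, -1.1995])
([-297.6, 166.8, 3.1], [0.0081, -0.0055, -1.1995])
(array([338.77324263, 204.97278912]), array([326, 194,  27,  23, 441], dtype=int32)) (array([293.73214286, 190.60714286]), array([290, 185,   8,  11,  56], dtype=int32)) (array([0.66086917, 0.05805839, 0.0371785 ]), np.float64(0.012328116003274863)) [0.6675583  0.05431296 0.03      ]
[[0.6522, 0.0656], [0.6839, 0.0654], [0.6836, 0.0438], [0.6519, 0.0441]]
```

Emit:
{"api": "move_arm", "payload": {
  "commands": [
    {"translation":[-22,3,0],"twist":[0,0,-0.12],"fingers":75},
    {"translation":[-46,6,0],"twist":[0,0,-0.24],"fingers":75},
    {"translation":[-70,10,0],"twist":[0,0,-0.36],"fingers":75},
    {"translation":[-95,13,0],"twist":[0,0,-0.48],"fingers":75},
    {"translation":[-120,16,0],"twist":[0,0,-0.6],"fingers":75},
    {"translation":[-145,20,0],"twist":[0,0,-0.72],"fingers":75},
    {"translation":[-170,23,0],"twist":[0,0,-0.84],"fingers":75},
    {"translation":[-195,27,0],"twist":[0,0,-0.96],"fingers":75},
    {"translation":[-215,32,0],"twist":[0,0,-1.08],"fingers":75},
    {"translation":[-229,32,0],"twist":[0,0,-1.2],"fingers":75}
  ]
}}

```text
clock: 17.03
tool_pos: [0.468, -0.0876, 0.0994]
tcp_rot: [[-0.193, 0.981, -0.001], [0.981, 0.193, -0.0], [-0.0, -0.001, -1.0]]
ft_force: [-0.2, -0.4, 0.3]
gripper_width: 0.0636
```

```bash
python3 -c "
from h import *
st();print(goal((.4905,-.2355,.10),11.5))
S=snapshot('side');T=snapshot('top')
s=blob(S,(0,90,60),(12,255,255),(280,150,420,260));t=blob(T,(0,90,60),(12,255,255),(240,120,330,210));print(s[:2],t[:2],tri(T,t[0],S,s[0]),onplane(T,t[0],.03))
print([onplane(T,p,.036)[:2].round(4).tolist() for p in rectpx(t[2])])
t=blob(T,(105,150,40),(130,255,255),(360,205,430,280));s=blob(S,(105,150,40),(130,255,255),(350,260,425,315))
print(t[:2],s[:2],onplane(T,t[0],.038)); b=rectpx(t[2]);print([onplane(T,p,.04)[:2].round(4).tolist() for p in b])
"
```

```text
t 17.03 p [ 0.468  -0.0876  0.0994] yhead 11.1 z [-0.001 -0.    -1.   ] q [-0.24  0.29  0.38  2.08 -0.15  0.8   0.43] F [-0.2 -0.4  0.3] w 0.0636
([-149.4, -6.5, -0.5], [-0.0009, 0.0002, -0.0067])
(array([349.10144928, 205.76811594]), array([347, 199,   6,  16,  69], dtype=int32)) (array([285.60130719, 187.40849673]), array([274, 178,  24,  20, 306], dtype=int32)) (array([0.69334861, 0.07182674, 0.01022612]), np.float64(0.025953426558624954)) [0.67811502 0.07938594 0.03      ]
[[0.6953, 0.1155], [0.7077, 0.0507], [0.6544, 0.0409], [0.6421, 0.1053]]
(array([390.20504732, 245.3785489 ]), array([379, 236,  24,  19, 317], dtype=int32)) (array([384.80839416, 281.56386861]), array([370, 269,  33,  26, 548], dtype=int32)) [ 0.49086586 -0.23598343  0.038     ]
[[0.5064, -0.1986], [0.52, -0.2642], [0.4753, -0.2721], [0.4618, -0.2068]]
```

Emit:
{"api": "move_arm", "payload": {
  "commands": [
    {"translation":[-35,-2,0],"twist":[0,0,-0.007],"fingers":75},
    {"translation":[-75,-4,0],"twist":[0,0,-0.007],"fingers":75},
    {"translation":[-115,-6,0],"twist":[0,0,-0.007],"fingers":75},
    {"translation":[-149,-8,0],"twist":[0,0,-0.007],"fingers":75},
    {"translation":[-149,-8,0],"twist":[0,0,-0.007],"fingers":75},
    {"translation":[-149,-8,10],"twist":[0,0,-0.007],"fingers":75},
    {"translation":[-149,-8,40],"twist":[0,0,-0.007],"fingers":75},
    {"translation":[-149,-8,50],"twist":[0,0,-0.007],"fingers":75},
    {"translation":[-149,-8,50],"twist":[0,0,-0.007],"fingers":75}
  ]
}}

```text
clock: 17.88
tool_pos: [0.4883, -0.2307, 0.0465]
tcp_rot: [[-0.198, 0.98, -0.006], [0.98, 0.198, 0.003], [0.004, -0.005, -1.0]]
ft_force: [0.5, 0.8, -0.2]
gripper_width: 0.0643
```

```bash
python3 -c "
from h import *
st();print(goal((.489,-.2355,-.017),11.5))
S=snapshot('side')
cv2.imwrite('pics/s12.png',cv2.resize(S['color'][190:310,330:450],None,fx=5,fy=5)[:,:,::-1])
"
```

```text
t 17.88 p [ 0.4883 -0.2307  0.0465] yhead 11.4 z [-0.006  0.003 -1.   ] q [ 0.06  0.48  0.38  1.96 -0.25  0.75  0.79] F [ 0.5  0.8 -0.2] w 0.0643
([-5.1, 0.1, 63.5], [-0.0052, -0.0037, -0.0012])
```

View pics/s12.png

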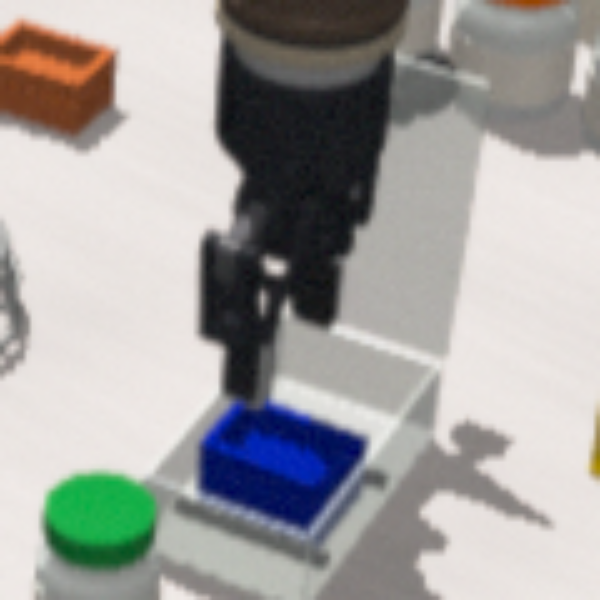

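The gripper is centred above the blue dish, which is at (283,470) in the crop. The flap stands open and terracotta rests upright at (55,80). Going down and gripping.

Emit:
{"api": "move_arm", "payload": {
  "commands": [
    {"translation":[0,0,20],"twist":[0,0,0],"fingers":75},
    {"translation":[0,0,42],"twist":[0,0,0],"fingers":75},
    {"translation":[0,0,58],"twist":[0,0,0],"fingers":75},
    {"translation":[0,0,66],"twist":[0,0,0],"fingers":75},
    {"translation":[0,0,66],"twist":[0,0,0],"fingers":75}
  ]
}}

```text
clock: 18.35
tool_pos: [0.4898, -0.2327, -0.017]
tcp_rot: [[-0.198, 0.98, -0.002], [0.98, 0.198, 0.001], [0.001, -0.001, -1.0]]
ft_force: [-0.9, -0.1, -0.0]
gripper_width: 0.0643
```

Emit:
{"api": "move_arm", "payload": {
  "commands": [
    {"translation":[0,0,0],"twist":[0,0,0],"fingers":35},
    {"translation":[0,0,0],"twist":[0,0,0],"fingers":35},
    {"translation":[0,0,0],"twist":[0,0,0],"fingers":35},
    {"translation":[0,0,0],"twist":[0,0,0],"fingers":35},
    {"translation":[0,0,0],"twist":[0,0,0],"fingers":35}
  ]
}}

```text
clock: 18.77
tool_pos: [0.4911, -0.2339, -0.0148]
tcp_rot: [[-0.198, 0.98, 0.002], [0.98, 0.198, -0.0], [-0.001, 0.002, -1.0]]
ft_force: [-0.8, 0.1, 7.4]
gripper_width: 0.0444
```

Emit:
{"api": "move_arm", "payload": {
  "commands": [
    {"translation":[0,0,-10],"twist":[0,0,0],"fingers":35},
    {"translation":[0,0,-28],"twist":[0,0,0],"fingers":35},
    {"translation":[0,0,-52],"twist":[0,0,0],"fingers":35},
    {"translation":[0,0,-80],"twist":[0,0,0],"fingers":35},
    {"translation":[0,0,-102],"twist":[0,0,0],"fingers":35},
    {"translation":[12,0,-106],"twist":[0,0,0],"fingers":35},
    {"translation":[37,3,-106],"twist":[0,0,0],"fingers":35},
    {"translation":[70,6,-106],"twist":[0,0,0],"fingers":35},
    {"translation":[105,10,-106],"twist":[0,0,0],"fingers":35},
    {"translation":[140,13,-106],"twist":[0,0,-0.1],"fingers":35}
  ]
}}

```text
clock: 19.6
tool_pos: [0.4742, -0.0919, 0.0897]
tcp_rot: [[-0.293, 0.956, -0.0], [0.956, 0.293, 0.0], [0.0, -0.0, -1.0]]
ft_force: [-1.0, 0.6, -1.5]
gripper_width: 0.0448
```

```bash
python3 -c "
from h import *
st();print(goal((.68,-.05,.085),79))
S=snapshot('side')
s=blob(S,(105,150,40),(130,255,255),(280,150,425,315));print(s[:2])
"
```

```text
t 19.6 p [ 0.4742 -0.0919  0.0897] yhead 17.0 z [-0.  0. -1.] q [-0.21  0.31  0.37  2.07 -0.16  0.78  0.55] F [-1.   0.6 -1.5] w 0.0448
([-20.1, 209.1, 4.7], [-0.0001, -0.0004, -1.0818])
(array([341.0536193 , 226.86058981]), array([324, 215,  30,  24, 373], dtype=int32))
```

Emit:
{"api": "move_arm", "payload": {
  "commands": [
    {"translation":[-2,18,0],"twist":[0,0,-0.08],"fingers":35},
    {"translation":[-4,40,0],"twist":[0,0,-0.19],"fingers":35},
    {"translation":[-6,63,0],"twist":[0,0,-0.31],"fingers":35},
    {"translation":[-8,86,0],"twist":[0,0,-0.43],"fingers":35},
    {"translation":[-10,110,0],"twist":[0,0,-0.55],"fingers":35},
    {"translation":[-12,134,0],"twist":[0,0,-0.67],"fingers":35},
    {"translation":[-14,158,0],"twist":[0,0,-0.79],"fingers":35},
    {"translation":[-16,180,0],"twist":[0,0,-0.91],"fingers":35},
    {"translation":[-18,198,0],"twist":[0,0,-1.02],"fingers":35},
    {"translation":[-20,209,0],"twist":[0,0,-1.08],"fingers":35}
  ]
}}

```text
clock: 20.48
tool_pos: [0.6818, -0.0499, 0.0891]
tcp_rot: [[-0.983, 0.184, -0.0], [0.184, 0.983, 0.001], [0.001, 0.001, -1.0]]
ft_force: [-0.7, 0.9, -1.5]
gripper_width: 0.0448
```

Emit:
{"api": "move_arm", "payload": {
  "commands": [
    {"translation":[0,0,20],"twist":[0,0,0],"fingers":35},
    {"translation":[0,0,50],"twist":[0,0,0],"fingers":35},
    {"translation":[0,0,80],"twist":[0,0,0],"fingers":35},
    {"translation":[0,0,97],"twist":[0,0,0],"fingers":35},
    {"translation":[0,0,100],"twist":[0,0,0],"fingers":35},
    {"translation":[0,0,100],"twist":[0,0,0],"fingers":35}
  ]
}}

```text
clock: 20.98
tool_pos: [0.6792, -0.051, -0.0118]
tcp_rot: [[-0.982, 0.19, -0.004], [0.19, 0.982, 0.0], [0.004, -0.001, -1.0]]
ft_force: [-0.3, 0.4, -0.6]
gripper_width: 0.0448
```

```bash
python3 -c "
from h import *
st();print(goal((.68,-.05,-.0188),79))
"
```

```text
t 20.98 p [ 0.6792 -0.051  -0.0118] yhead 79.0 z [-0.004  0.    -1.   ] q [-0.05  0.72  0.08  1.61 -0.07  0.81  1.44] F [-0.3  0.4 -0.6] w 0.0448
([-0.7, 1.1, 7.0], [-0.0006, -0.0035, 0.0004])
```

Emit:
{"api": "move_arm", "payload": {
  "commands": [
    {"translation":[0,0,3],"twist":[0,0,0],"fingers":35},
    {"translation":[0,0,5.5],"twist":[0,0,0],"fingers":35},
    {"translation":[0,0,6.5],"twist":[0,0,0],"fingers":35},
    {"translation":[0,0,7.5],"twist":[0,0,0],"fingers":35},
    {"translation":[0,0,7.5],"twist":[0,0,0],"fingers":35}
  ]
}}

```text
clock: 21.4
tool_pos: [0.6811, -0.0513, -0.0171]
tcp_rot: [[-0.982, 0.191, 0.001], [0.191, 0.982, 0.0], [-0.001, 0.0, -1.0]]
ft_force: [-0.4, 0.7, -0.8]
gripper_width: 0.0445
```

Emit:
{"api": "move_arm", "payload": {
  "commands": [
    {"translation":[0,0,0.5],"twist":[0,0,0],"fingers":35},
    {"translation":[0,0,1.2],"twist":[0,0,0],"fingers":35},
    {"translation":[0,0,1.2],"twist":[0,0,0],"fingers":35}
  ]
}}

```text
clock: 21.65
tool_pos: [0.681, -0.0514, -0.0187]
tcp_rot: [[-0.982, 0.191, 0.0], [0.191, 0.982, 0.0], [-0.0, 0.0, -1.0]]
ft_force: [-0.9, -0.4, -0.2]
gripper_width: 0.045
```

Emit:
{"api": "move_arm", "payload": {
  "commands": [
    {"translation":[0,0,0.6],"twist":[0,0,0],"fingers":35},
    {"translation":[0,0,1.2],"twist":[0,0,0],"fingers":35},
    {"translation":[0,0,1.2],"twist":[0,0,0],"fingers":35}
  ]
}}

```text
clock: 21.9
tool_pos: [0.681, -0.0514, -0.0188]
tcp_rot: [[-0.982, 0.191, 0.001], [0.191, 0.982, 0.0], [-0.001, 0.0, -1.0]]
ft_force: [-4.4, 0.2, 8.8]
gripper_width: 0.0452
```

Emit:
{"api": "move_arm", "payload": {
  "commands": [
    {"translation":[0,0,0],"twist":[0,0,0],"fingers":75},
    {"translation":[0,0,0],"twist":[0,0,0],"fingers":75},
    {"translation":[0,0,0],"twist":[0,0,0],"fingers":75},
    {"translation":[0,0,-25],"twist":[0,0,0],"fingers":75},
    {"translation":[0,0,-60],"twist":[0,0,0],"fingers":75},
    {"translation":[0,0,-90],"twist":[0,0,0.12],"fingers":75},
    {"translation":[0,25,-110],"twist":[0,0,0.24],"fingers":75},
    {"translation":[0,60,-110],"twist":[0,0,0.36],"fingers":75},
    {"translation":[0,95,-110],"twist":[0,0,0.48],"fingers":75}
  ]
}}

```text
clock: 22.65
tool_pos: [0.7005, 0.0414, 0.0924]
tcp_rot: [[-0.777, 0.629, 0.004], [0.629, 0.777, 0.0], [-0.003, 0.003, -1.0]]
ft_force: [0.7, 0.6, -0.9]
gripper_width: 0.0642
```

```bash
python3 -c "
from h import *
st();print(goal((.6735,.0792,.07),11.5))
S=snapshot('side');T=snapshot('top')
for hsv,wt,ws in ((((0,90,60),(12,255,255)),(240,120,340,215),(280,150,420,260)),(((105,150,40),(130,255,255)),(280,140,360,230),(330,180,425,260))):
  try:
    t=blob(T,*hsv,wt);s=blob(S,*hsv,ws);print(t[1],s[0],s[1],onplane(T,t[0],.03),[onplane(T,p,.036)[:2].round(4).tolist() for p in rectpx(t[2])])
  except Exception as e: print(e)
"
```

```text
t 22.65 p [0.7005 0.0414 0.0924] yhead 51.0 z [ 0.004  0.    -1.   ] q [-0.26  0.64  0.21  1.51 -0.15  1.01  0.88] F [ 0.7  0.6 -0.9] w 0.0642
([44.8, 12.3, 22.3], [0.0036, 0.002, 0.6892])
[335 120   5   9  30] [338.75113122 204.9638009 ] [326 194  27  23 442] [ 0.88543818 -0.08598447  0.03      ] [[0.8932, -0.0779], [0.8931, -0.0905], [0.8665, -0.0899], [0.8667, -0.0773]]
[320 174  18  25 316] [376.00223714 222.01789709] [363 211  27  23 447] [ 0.68131927 -0.05212898  0.03      ] [[0.6482, -0.0235], [0.7203, -0.0364], [0.712, -0.0805], [0.6401, -0.0672]]
```

Blue rests flat at (0.681, -0.052), heading -10°, and terracotta hasn't moved. Taking terracotta crosswise.

Emit:
{"api": "move_arm", "payload": {
  "commands": [
    {"translation":[8,2,3],"twist":[0,0,0.12],"fingers":75},
    {"translation":[17,4,6],"twist":[0,0,0.24],"fingers":75},
    {"translation":[26,7,9],"twist":[0,0,0.36],"fingers":75},
    {"translation":[35,10,12],"twist":[0,0,0.48],"fingers":75},
    {"translation":[45,12,15],"twist":[0,0,0.6],"fingers":75},
    {"translation":[45,12,20],"twist":[0,0,0.69],"fingers":75},
    {"translation":[45,12,20],"twist":[0,0,0.69],"fingers":75},
    {"translation":[45,12,20],"twist":[0,0,0.69],"fingers":75}
  ]
}}

```text
clock: 23.42
tool_pos: [0.6709, 0.0793, 0.0695]
tcp_rot: [[-0.211, 0.977, -0.001], [0.977, 0.211, -0.001], [-0.0, -0.001, -1.0]]
ft_force: [0.4, -0.4, 0.1]
gripper_width: 0.0638
```

```bash
python3 -c "
from h import *
st();print(goal((.6735,.0792,-.0195),11.5))
"
```

```text
t 23.42 p [0.6709 0.0793 0.0695] yhead 12.2 z [-0.001 -0.001 -1.   ] q [-0.44  0.64  0.37  1.6  -0.27  0.95  0.24] F [ 0.4 -0.4  0.1] w 0.0638
([-0.6, 2.6, 89.0], [-0.0009, 0.0005, 0.0122])
```

Emit:
{"api": "move_arm", "payload": {
  "commands": [
    {"translation":[0,3,30],"twist":[0,0,0.01],"fingers":75},
    {"translation":[0,3,60],"twist":[0,0,0.01],"fingers":75},
    {"translation":[0,3,82],"twist":[0,0,0.01],"fingers":75},
    {"translation":[0,3,89],"twist":[0,0,0.01],"fingers":75},
    {"translation":[0,3,89],"twist":[0,0,0.01],"fingers":75}
  ]
}}

```text
clock: 23.83
tool_pos: [0.6727, 0.0791, -0.021]
tcp_rot: [[-0.199, 0.98, -0.004], [0.98, 0.199, -0.001], [-0.0, -0.004, -1.0]]
ft_force: [-0.1, -0.4, 0.6]
gripper_width: 0.0641
```

Emit:
{"api": "move_arm", "payload": {
  "commands": [
    {"translation":[0,0,0],"twist":[0,0,0],"fingers":35},
    {"translation":[0,0,0],"twist":[0,0,0],"fingers":35},
    {"translation":[0,0,0],"twist":[0,0,0],"fingers":35},
    {"translation":[0,0,0],"twist":[0,0,0],"fingers":35},
    {"translation":[0,0,0],"twist":[0,0,0],"fingers":35}
  ]
}}

```text
clock: 24.25
tool_pos: [0.6756, 0.0798, -0.017]
tcp_rot: [[-0.198, 0.98, 0.003], [0.98, 0.198, 0.0], [-0.0, 0.003, -1.0]]
ft_force: [-0.2, -0.7, 7.0]
gripper_width: 0.0449
```

Emit:
{"api": "move_arm", "payload": {
  "commands": [
    {"translation":[0,0,-10],"twist":[0,0,0],"fingers":35},
    {"translation":[0,0,-28],"twist":[0,0,0],"fingers":35},
    {"translation":[0,0,-55],"twist":[0,0,0],"fingers":35},
    {"translation":[0,0,-85],"twist":[0,0,0],"fingers":35},
    {"translation":[0,0,-106],"twist":[0,0,0],"fingers":35},
    {"translation":[0,0,-110],"twist":[0,0,0],"fingers":35}
  ]
}}

```text
clock: 24.75
tool_pos: [0.6766, 0.08, 0.0963]
tcp_rot: [[-0.198, 0.98, 0.007], [0.98, 0.198, 0.001], [0.0, 0.007, -1.0]]
ft_force: [0.5, -0.4, -1.0]
gripper_width: 0.0446
```

```bash
python3 -c "
from h import *
st();print(goal((.475,-.085,.09),11.3));print(goal((.491,-.235,.09),11.3))
S=snapshot('side');T=snapshot('top')
s=blob(S,(0,90,60),(12,255,255),(280,100,420,260));print(s[:2])
"
```

```text
t 24.75 p [0.6766 0.08   0.0963] yhead 11.4 z [ 0.007  0.001 -1.   ] q [-0.44  0.62  0.39  1.58 -0.26  0.99  0.22] F [ 0.5 -0.4 -1. ] w 0.0446
([-121.9, -230.3, 4.7], [0.007, -0.0, 0.0018])
([-272.1, -244.2, 4.6], [0.007, -0.0, 0.0018])
(array([340.83157895, 170.64210526]), array([325, 160,  30,  22, 380], dtype=int32))
```

Emit:
{"api": "move_arm", "payload": {
  "commands": [
    {"translation":[-8,-14,0],"twist":[0,0,0],"fingers":35},
    {"translation":[-22,-42,2],"twist":[0,0,0],"fingers":35},
    {"translation":[-38,-72,3],"twist":[0,0,0],"fingers":35},
    {"translation":[-54,-103,4],"twist":[0,0,0],"fingers":35},
    {"translation":[-71,-134,4],"twist":[0,0,0],"fingers":35},
    {"translation":[-88,-165,4],"twist":[0,0,0],"fingers":35},
    {"translation":[-105,-195,4],"twist":[0,0,0],"fingers":35},
    {"translation":[-117,-218,4],"twist":[0,0,0],"fingers":35},
    {"translation":[-130,-232,4],"twist":[0,0,0],"fingers":35},
    {"translation":[-150,-236,4],"twist":[0,0,0],"fingers":35}
  ]
}}

```text
clock: 25.68
tool_pos: [0.4681, -0.1134, 0.0854]
tcp_rot: [[-0.198, 0.98, -0.005], [0.98, 0.198, 0.002], [0.003, -0.004, -1.0]]
ft_force: [1.2, 0.2, -1.7]
gripper_width: 0.0446
```

```bash
python3 -c "
from h import *
st();print(goal((.491,-.235,.09),11.3))
"
```

```text
t 25.68 p [ 0.4681 -0.1134  0.0854] yhead 11.4 z [-0.005  0.002 -1.   ] q [-0.23  0.33  0.45  2.08 -0.2   0.78  0.54] F [ 1.2  0.2 -1.7] w 0.0446
([-123.8, -1.6, -4.9], [-0.0044, -0.0025, 0.002])
```

Emit:
{"api": "move_arm", "payload": {
  "commands": [
    {"translation":[-20,0,0],"twist":[0,0,0],"fingers":35},
    {"translation":[-50,0,0],"twist":[0,0,0],"fingers":35},
    {"translation":[-85,0,0],"twist":[0,0,0],"fingers":35},
    {"translation":[-110,0,0],"twist":[0,0,0],"fingers":35},
    {"translation":[-122,0,0],"twist":[0,0,0],"fingers":35},
    {"translation":[-122,0,0],"twist":[0,0,0],"fingers":35},
    {"translation":[-122,0,20],"twist":[0,0,0],"fingers":35},
    {"translation":[-122,0,40],"twist":[0,0,0],"fingers":35},
    {"translation":[-122,0,40],"twist":[0,0,0],"fingers":35},
    {"translation":[-122,0,40],"twist":[0,0,0],"fingers":35}
  ]
}}

```text
clock: 26.52
tool_pos: [0.4951, -0.2314, 0.0456]
tcp_rot: [[-0.199, 0.98, -0.004], [0.98, 0.199, 0.002], [0.003, -0.003, -1.0]]
ft_force: [-0.2, 0.2, -1.6]
gripper_width: 0.0449
```

```bash
python3 -c "
from h import *
st();print(goal((.491,-.235,-.011),11.3))
"
```

```text
t 26.52 p [ 0.4951 -0.2314  0.0456] yhead 11.5 z [-0.004  0.002 -1.   ] q [ 0.02  0.49  0.43  1.95 -0.29  0.76  0.82] F [-0.2  0.2 -1.6] w 0.0449
([-2.8, -4.5, 56.6], [-0.0034, -0.0025, 0.003])
```

Emit:
{"api": "move_arm", "payload": {
  "commands": [
    {"translation":[-2,-4,0],"twist":[0,0,0],"fingers":35},
    {"translation":[-2,-4,15],"twist":[0,0,0],"fingers":35},
    {"translation":[-2,-4,32],"twist":[0,0,0],"fingers":35},
    {"translation":[-2,-4,45],"twist":[0,0,0],"fingers":35},
    {"translation":[-2,-4,50],"twist":[0,0,0],"fingers":35},
    {"translation":[-2,-4,50],"twist":[0,0,0],"fingers":35},
    {"translation":[-2,-4,50],"twist":[0,0,0],"fingers":35}
  ]
}}

```text
clock: 27.1
tool_pos: [0.4933, -0.2363, -0.0023]
tcp_rot: [[-0.198, 0.98, 0.001], [0.98, 0.198, -0.0], [-0.0, 0.001, -1.0]]
ft_force: [-0.0, -0.1, -1.7]
gripper_width: 0.0448
```

```bash
python3 -c "
from h import *
st();print(goal((.491,-.235,-.0135),11.3))
"
```

```text
t 27.1 p [ 0.4933 -0.2363 -0.0023] yhead 11.4 z [ 0.001 -0.    -1.   ] q [ 0.06  0.56  0.39  1.98 -0.34  0.66  0.87] F [-0.  -0.1 -1.7] w 0.0448
([1.7, -2.0, 11.2], [0.0007, 0.0004, 0.0018])
```

Emit:
{"api": "move_arm", "payload": {
  "commands": [
    {"translation":[1,-2,2],"twist":[0,0,0],"fingers":35},
    {"translation":[1,-2,5],"twist":[0,0,0],"fingers":35},
    {"translation":[1,-2,8],"twist":[0,0,0],"fingers":35},
    {"translation":[1,-2,8],"twist":[0,0,0],"fingers":35}
  ]
}}

```text
clock: 27.43
tool_pos: [0.4907, -0.2354, -0.0113]
tcp_rot: [[-0.198, 0.98, -0.0], [0.98, 0.198, 0.0], [0.0, -0.0, -1.0]]
ft_force: [-0.8, -0.7, -1.2]
gripper_width: 0.045
```

Emit:
{"api": "move_arm", "payload": {
  "commands": [
    {"translation":[0,0,1],"twist":[0,0,0],"fingers":35},
    {"translation":[0,0,2],"twist":[0,0,0],"fingers":35},
    {"translation":[0,0,2],"twist":[0,0,0],"fingers":35}
  ]
}}

```text
clock: 27.68
tool_pos: [0.4909, -0.2356, -0.013]
tcp_rot: [[-0.198, 0.98, 0.0], [0.98, 0.198, 0.0], [0.0, 0.0, -1.0]]
ft_force: [-0.9, 1.0, 0.2]
gripper_width: 0.0446
```

Emit:
{"api": "move_arm", "payload": {
  "commands": [
    {"translation":[0,0,0.7],"twist":[0,0,0],"fingers":35},
    {"translation":[0,0,1.4],"twist":[0,0,0],"fingers":35},
    {"translation":[0,0,1.4],"twist":[0,0,0],"fingers":35}
  ]
}}

```text
clock: 27.93
tool_pos: [0.4909, -0.2356, -0.0131]
tcp_rot: [[-0.197, 0.98, 0.001], [0.98, 0.197, 0.001], [0.001, 0.001, -1.0]]
ft_force: [-5.3, 3.1, 17.5]
gripper_width: 0.0449
```

It's on the box floor, with contact at the expected height. Releasing, lifting and retreating away from the flap.

Emit:
{"api": "move_arm", "payload": {
  "commands": [
    {"translation":[0,0,-1.4],"twist":[0,0,0],"fingers":70},
    {"translation":[0,0,-1.4],"twist":[0,0,0],"fingers":70},
    {"translation":[0,0,-1.4],"twist":[0,0,0],"fingers":70},
    {"translation":[0,0,-20],"twist":[0,0,0],"fingers":70},
    {"translation":[0,0,-55],"twist":[0,0,0],"fingers":70},
    {"translation":[0,0,-90],"twist":[0,0,0],"fingers":70},
    {"translation":[20,0,-105],"twist":[0,0,0],"fingers":70},
    {"translation":[55,4,-105],"twist":[0,0,0],"fingers":100},
    {"translation":[92,8,-105],"twist":[0,0,0],"fingers":100},
    {"translation":[130,12,-105],"twist":[0,0,0],"fingers":100}
  ]
}}

```text
clock: 28.77
tool_pos: [0.4768, -0.1049, 0.0908]
tcp_rot: [[-0.196, 0.981, 0.001], [0.981, 0.196, -0.0], [-0.0, 0.001, -1.0]]
ft_force: [1.1, 0.3, -0.5]
gripper_width: 0.0851
```

```bash
python3 -c "
from h import *
st();print(goal((.681,-.0517,.07),-10.8))
S=snapshot('side');T=snapshot('top')
t=blob(T,(0,90,60),(12,255,255),(360,205,430,280));s=blob(S,(0,90,60),(12,255,255),(350,260,425,315))
print(t[:2],s[:2],onplane(T,t[0],.038)); b=rectpx(t[2]);print([onplane(T,p,.04)[:2].round(4).tolist() for p in b])
t=blob(T,(105,150,40),(130,255,255),(280,140,360,230));print(onplane(T,t[0],.03),t[1])
"
```

```text
t 28.77 p [ 0.4768 -0.1049  0.0908] yhead 11.3 z [ 0.001 -0.    -1.   ] q [-0.25  0.33  0.45  2.06 -0.2   0.79  0.52] F [ 1.1  0.3 -0.5] w 0.0851
([12.1, 210.6, 21.1], [0.0012, 0.0001, 0.386])
(array([390.43729904, 245.20257235]), array([379, 236,  24,  20, 311], dtype=int32)) (array([384.90371622, 281.46452703]), array([370, 268,  33,  28, 592], dtype=int32)) [ 0.4913919  -0.23670651  0.038     ]
[[0.5079, -0.1978], [0.5232, -0.2625], [0.4763, -0.2721], [0.4613, -0.2077]]
[ 0.68334633 -0.05273191  0.03      ] [320 174  18  24 294]
```

Terracotta occupies the pixels blue had to within 0.3 px, so it's seated. Now blue.

Emit:
{"api": "move_arm", "payload": {
  "commands": [
    {"translation":[2,30,0],"twist":[0,0,0.08],"fingers":100},
    {"translation":[4,65,0],"twist":[0,0,0.16],"fingers":100},
    {"translation":[6,100,0],"twist":[0,0,0.24],"fingers":100},
    {"translation":[8,135,0],"twist":[0,0,0.32],"fingers":100},
    {"translation":[10,170,0],"twist":[0,0,0.386],"fingers":100},
    {"translation":[12,200,5],"twist":[0,0,0.386],"fingers":100},
    {"translation":[12,210,20],"twist":[0,0,0.386],"fingers":100},
    {"translation":[12,210,30],"twist":[0,0,0.386],"fingers":100},
    {"translation":[12,210,30],"twist":[0,0,0.386],"fingers":100},
    {"translation":[12,210,30],"twist":[0,0,0.386],"fingers":100}
  ]
}}

```text
clock: 29.7
tool_pos: [0.6787, -0.0535, 0.0594]
tcp_rot: [[0.187, 0.982, -0.003], [0.982, -0.187, -0.001], [-0.001, -0.003, -1.0]]
ft_force: [-1.1, 0.6, -0.1]
gripper_width: 0.0856
```

```bash
python3 -c "
from h import *
st();print(goal((.681,-.0517,-.024),-10.8))
"
```

```text
t 29.7 p [ 0.6787 -0.0535  0.0594] yhead -10.8 z [-0.003 -0.001 -1.   ] q [-0.31  0.68  0.49  1.6  -0.37  0.96  0.11] F [-1.1  0.6 -0.1] w 0.0856
([2.3, 2.2, 83.4], [-0.0027, 0.0011, 0.0004])
```

Emit:
{"api": "move_arm", "payload": {
  "commands": [
    {"translation":[2,2,28],"twist":[0,0,0],"fingers":100},
    {"translation":[2,2,58],"twist":[0,0,0],"fingers":100},
    {"translation":[2,2,76],"twist":[0,0,0],"fingers":100},
    {"translation":[2,2,83],"twist":[0,0,0],"fingers":100},
    {"translation":[2,2,83],"twist":[0,0,0],"fingers":100}
  ]
}}

```text
clock: 30.12
tool_pos: [0.6811, -0.0515, -0.0233]
tcp_rot: [[0.187, 0.982, -0.002], [0.982, -0.187, -0.0], [-0.001, -0.002, -1.0]]
ft_force: [-0.6, -0.5, 0.0]
gripper_width: 0.0856
```

Emit:
{"api": "move_arm", "payload": {
  "commands": [
    {"translation":[0,0,0],"twist":[0,0,0],"fingers":60},
    {"translation":[0,0,0],"twist":[0,0,0],"fingers":60},
    {"translation":[0,0,0],"twist":[0,0,0],"fingers":60},
    {"translation":[0,0,0],"twist":[0,0,0],"fingers":60},
    {"translation":[0,0,0],"twist":[0,0,0],"fingers":60}
  ]
}}

```text
clock: 30.53
tool_pos: [0.6841, -0.0514, -0.02]
tcp_rot: [[0.186, 0.983, 0.003], [0.983, -0.186, -0.0], [0.001, 0.003, -1.0]]
ft_force: [-1.1, -0.5, 8.2]
gripper_width: 0.0642
```

Emit:
{"api": "move_arm", "payload": {
  "commands": [
    {"translation":[0,0,-10],"twist":[0,0,0],"fingers":60},
    {"translation":[0,0,-28],"twist":[0,0,0],"fingers":60},
    {"translation":[0,0,-55],"twist":[0,0,0],"fingers":60},
    {"translation":[0,0,-85],"twist":[0,0,0],"fingers":60},
    {"translation":[0,0,-110],"twist":[0,0,0],"fingers":60},
    {"translation":[0,0,-118],"twist":[0,0,0],"fingers":60}
  ]
}}

```text
clock: 31.03
tool_pos: [0.6851, -0.0514, 0.1011]
tcp_rot: [[0.186, 0.982, 0.007], [0.983, -0.186, -0.0], [0.001, 0.007, -1.0]]
ft_force: [0.6, 0.2, -1.1]
gripper_width: 0.0648
```

```bash
python3 -c "
from h import *
st();print(goal((.5449,.2675,.1),-11.3))
S=snapshot('side');T=snapshot('top')
s=blob(S,(105,150,40),(130,255,255),(300,100,425,260));print(s[:2])
# empty slot2: rack outline again
c,q,m=blob(T,(8,40,60),(28,255,255),(180,200,292,265))
m=cv2.morphologyEx(m,cv2.MORPH_CLOSE,np.ones((9,9)))
b=np.array([onplane(T,p,.01) for p in rectpx(m)]);print(b.mean(0),b[:,:2].round(4).tolist())
w=b.mean(0)+.034*np.array([.193,.981,0]);print('slot2',w)
"
```

```text
t 31.03 p [ 0.6851 -0.0514  0.1011] yhead -10.7 z [ 0.007 -0.    -1.   ] q [-0.32  0.64  0.51  1.56 -0.35  1.02  0.09] F [ 0.6  0.2 -1.1] w 0.0648
([287.2, -197.1, 0.1], [0.0067, -0.0013, 0.01])
(array([381.53299492, 183.18781726]), array([366, 172,  28,  23, 394], dtype=int32))
[0.54339361 0.12966084 0.01      ] [[0.6448, 0.1953], [0.6429, 0.064], [0.4419, 0.0654], [0.4439, 0.1939]]
slot2 [0.54995561 0.16301484 0.01      ]
```

Emit:
{"api": "move_arm", "payload": {
  "commands": [
    {"translation":[14,-10,0],"twist":[0,0,0],"fingers":60},
    {"translation":[42,-29,0],"twist":[0,0,0],"fingers":60},
    {"translation":[73,-50,0],"twist":[0,0,0],"fingers":60},
    {"translation":[104,-71,0],"twist":[0,0,0],"fingers":60},
    {"translation":[135,-93,0],"twist":[0,0,0],"fingers":60},
    {"translation":[166,-114,0],"twist":[0,0,0],"fingers":60},
    {"translation":[197,-136,0],"twist":[0,0,0],"fingers":60},
    {"translation":[228,-157,0],"twist":[0,0,0],"fingers":60},
    {"translation":[258,-178,0],"twist":[0,0,0],"fingers":60},
    {"translation":[280,-193,0],"twist":[0,0,0.01],"fingers":60}
  ]
}}

```text
clock: 31.97
tool_pos: [0.5418, 0.2636, 0.0937]
tcp_rot: [[0.192, 0.981, -0.003], [0.981, -0.192, -0.0], [-0.001, -0.003, -1.0]]
ft_force: [0.9, 1.3, -0.4]
gripper_width: 0.0649
```

Emit:
{"api": "move_arm", "payload": {
  "commands": [
    {"translation":[7,-5,0],"twist":[0,0,0],"fingers":60},
    {"translation":[7,-5,20],"twist":[0,0,0],"fingers":60},
    {"translation":[7,-5,40],"twist":[0,0,0],"fingers":60},
    {"translation":[7,-5,50],"twist":[0,0,0],"fingers":60},
    {"translation":[7,-5,50],"twist":[0,0,0],"fingers":60},
    {"translation":[7,-5,50],"twist":[0,0,0],"fingers":60},
    {"translation":[7,-5,50],"twist":[0,0,0],"fingers":60}
  ]
}}

```text
clock: 32.55
tool_pos: [0.5422, 0.2675, 0.046]
tcp_rot: [[0.197, 0.98, 0.001], [0.98, -0.197, -0.0], [0.0, 0.001, -1.0]]
ft_force: [0.4, 0.2, -1.2]
gripper_width: 0.0644
```

```bash
python3 -c "
from h import *
st();print(goal((.5435,.2678,-.012),-11.3))
S=snapshot('side')
s=blob(S,(105,150,40),(130,255,255),(200,100,425,260));print(s[:2])
def pj(s,X):
    c=s['R']@np.array(X)+s['t'];u=s['camera_matrix']@c;return u[:2]/u[2]
cv2.imwrite('pics/s13.png',cv2.resize(S['color'][130:250,200:320],None,fx=5,fy=5)[:,:,::-1])
"
```

```text
t 32.55 p [0.5422 0.2675 0.046 ] yhead -11.3 z [ 0.001 -0.    -1.   ] q [-0.88  0.58  0.47  1.82 -0.34  0.83 -0.43] F [ 0.4  0.2 -1.2] w 0.0644
([0.6, 1.2, 58.0], [0.0005, -0.0001, -0.0007])
(array([260.20775623, 179.50138504]), array([248, 170,  24,  21, 361], dtype=int32))
```

View pics/s13.png

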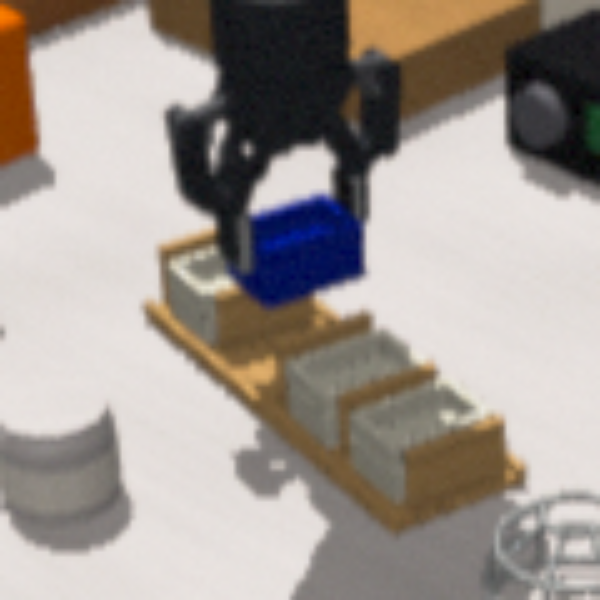

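Blue hangs level over the empty slot (dish at (300,250) in the crop) and lines up with it. Lowering.

Emit:
{"api": "move_arm", "payload": {
  "commands": [
    {"translation":[0.6,1.2,18],"twist":[0,0,0],"fingers":60},
    {"translation":[0.6,1.2,34],"twist":[0,0,0],"fingers":60},
    {"translation":[0.6,1.2,44],"twist":[0,0,0],"fingers":60},
    {"translation":[0.6,1.2,47],"twist":[0,0,0],"fingers":60},
    {"translation":[0.6,1.2,47],"twist":[0,0,0],"fingers":60},
    {"translation":[0.6,1.2,47],"twist":[0,0,0],"fingers":60}
  ]
}}

```text
clock: 33.1
tool_pos: [0.5434, 0.2684, -0.0008]
tcp_rot: [[0.196, 0.981, 0.001], [0.981, -0.196, 0.0], [0.0, 0.001, -1.0]]
ft_force: [0.5, -0.1, -1.4]
gripper_width: 0.0644
```

Emit:
{"api": "move_arm", "payload": {
  "commands": [
    {"translation":[0,0,3],"twist":[0,0,0],"fingers":60},
    {"translation":[0,0,6],"twist":[0,0,0],"fingers":60},
    {"translation":[0,0,8],"twist":[0,0,0],"fingers":60},
    {"translation":[0,0,8],"twist":[0,0,0],"fingers":60}
  ]
}}

```text
clock: 33.43
tool_pos: [0.5426, 0.2683, -0.0098]
tcp_rot: [[0.196, 0.981, -0.0], [0.981, -0.196, -0.0], [-0.0, -0.0, -1.0]]
ft_force: [0.0, -0.7, -0.4]
gripper_width: 0.0645
```

Emit:
{"api": "move_arm", "payload": {
  "commands": [
    {"translation":[0,0,1],"twist":[0,0,0],"fingers":60},
    {"translation":[0,0,2],"twist":[0,0,0],"fingers":60},
    {"translation":[0,0,2],"twist":[0,0,0],"fingers":60}
  ]
}}

```text
clock: 33.68
tool_pos: [0.5428, 0.2683, -0.0117]
tcp_rot: [[0.196, 0.981, -0.0], [0.981, -0.196, -0.0], [-0.0, -0.0, -1.0]]
ft_force: [-0.4, -0.2, -1.1]
gripper_width: 0.0644
```

Emit:
{"api": "move_arm", "payload": {
  "commands": [
    {"translation":[0,0,0.6],"twist":[0,0,0],"fingers":60},
    {"translation":[0,0,1.2],"twist":[0,0,0],"fingers":60},
    {"translation":[0,0,1.2],"twist":[0,0,0],"fingers":60}
  ]
}}

```text
clock: 33.93
tool_pos: [0.5429, 0.2684, -0.012]
tcp_rot: [[0.196, 0.981, -0.0], [0.981, -0.196, 0.0], [0.0, -0.0, -1.0]]
ft_force: [-2.6, -1.1, 5.6]
gripper_width: 0.0646
```

Emit:
{"api": "move_arm", "payload": {
  "commands": [
    {"translation":[0,0,0.5],"twist":[0,0,0],"fingers":60},
    {"translation":[0,0,0.5],"twist":[0,0,0],"fingers":60}
  ]
}}

```text
clock: 34.1
tool_pos: [0.5429, 0.2684, -0.012]
tcp_rot: [[0.196, 0.981, -0.0], [0.981, -0.196, 0.001], [0.001, -0.0, -1.0]]
ft_force: [-4.5, -1.4, 10.7]
gripper_width: 0.0648
```

Contact at the expected height, -0.012. Releasing, lifting and clearing the views.

Emit:
{"api": "move_arm", "payload": {
  "commands": [
    {"translation":[0,0,-1],"twist":[0,0,0],"fingers":100},
    {"translation":[0,0,-1],"twist":[0,0,0],"fingers":100},
    {"translation":[0,0,-1],"twist":[0,0,0],"fingers":100},
    {"translation":[0,0,-1],"twist":[0,0,0],"fingers":100},
    {"translation":[0,0,-20],"twist":[0,0,0],"fingers":100},
    {"translation":[0,0,-55],"twist":[0,0,0],"fingers":100},
    {"translation":[0,0,-92],"twist":[0,0,0],"fingers":100},
    {"translation":[0,0,-130],"twist":[0,0,0],"fingers":100},
    {"translation":[10,-20,-165],"twist":[0,0,0],"fingers":100},
    {"translation":[20,-50,-190],"twist":[0,0,0],"fingers":100}
  ]
}}

```text
clock: 34.93
tool_pos: [0.5007, 0.2964, 0.1801]
tcp_rot: [[0.201, 0.98, 0.005], [0.98, -0.201, 0.001], [0.002, 0.004, -1.0]]
ft_force: [0.4, 0.9, 0.7]
gripper_width: 0.0853
```

Emit:
{"api": "move_arm", "payload": {
  "commands": [
    {"translation":[20,-20,-10],"twist":[0,0,0],"fingers":100},
    {"translation":[55,-40,-10],"twist":[0,0,0],"fingers":100},
    {"translation":[90,-60,-10],"twist":[0,0,0],"fingers":100},
    {"translation":[125,-80,-10],"twist":[0,0,0],"fingers":100},
    {"translation":[160,-100,-10],"twist":[0,0,0],"fingers":100},
    {"translation":[180,-110,-10],"twist":[0,0,0],"fingers":100},
    {"translation":[180,-110,-10],"twist":[0,0,0],"fingers":100},
    {"translation":[180,-110,-10],"twist":[0,0,0],"fingers":100}
  ]
}}

```text
clock: 35.6
tool_pos: [0.4239, 0.4971, 0.1859]
tcp_rot: [[0.193, 0.981, -0.0], [0.981, -0.193, -0.001], [-0.001, -0.0, -1.0]]
ft_force: [0.9, -0.2, 0.7]
gripper_width: 0.0851
```

```bash
python3 -c "
from h import *
st()
S=snapshot('side');T=snapshot('top')
h=((105,150,40),(130,255,255));t=blob(T,*h,(185,205,290,260));s=blob(S,*h,(225,150,305,245))
print('blue',t[:2],s[:2],onplane(T,t[0],.04),[onplane(T,p,.044)[:2].round(4).tolist() for p in rectpx(t[2])])
h=((0,90,60),(12,255,255));t=blob(T,*h,(360,205,430,280));s=blob(S,*h,(350,260,425,315))
print('terra',t[:2],s[:2],onplane(T,t[0],.038))
a=cv2.resize(S['color'][140:320,220:460],(800,600));cv2.imwrite('pics/fin.png',a[:,:,::-1])
"
```

```text
t 35.6 p [0.4239 0.4971 0.1859] yhead -11.1 z [-0.    -0.001 -1.   ] q [-1.27  0.5   0.49  1.56 -0.25  1.15 -0.92] F [ 0.9 -0.2  0.7] w 0.0851
blue (array([223.77076412, 230.64784053]), array([214, 219,  19,  24, 301], dtype=int32)) (array([255.94444444, 194.32407407]), array([246, 187,  25,  21, 216], dtype=int32)) [0.5432697  0.26637455 0.04      ] [[0.5163, 0.2947], [0.581, 0.2831], [0.5712, 0.2382], [0.5066, 0.2501]]
terra (array([390.33224756, 245.13680782]), array([378, 236,  25,  19, 307], dtype=int32)) (array([384.846543  , 281.44856661]), array([370, 268,  33,  28, 593], dtype=int32)) [ 0.49159734 -0.236397    0.038     ]
```

Blue now occupies terracotta's original pixels to within 1 px in both views. One numeric check of the bystanders and flap, then I'll hand in.

```bash
python3 -c "
from h import *
S=snapshot('side')['color'];T=snapshot('top')['color']
T0=cv2.imread('pics/top0.png')[:,:,::-1];S0=cv2.imread('pics/side0.png')[:,:,::-1]
d=lambda A,B,w:round(float(np.abs(A.astype(int)-B)[w[1]:w[3],w[0]:w[2]].mean()),1)
for n,w in dict(tin=(208,275,238,305),jar=(380,276,404,300),guard=(300,232,338,268),scoop=(460,212,490,266),hyg=(136,257,166,272),whiteR=(234,218,284,256),whiteL=(188,212,211,244)).items(): print(n,d(T,T0,w))
for n,w in dict(guard=(294,225,338,266),jar=(334,285,366,324),tin=(196,205,226,236),whiteR=(258,195,305,235)).items(): print('side',n,d(S,S0,w))
# flap upright: region behind box in side view differs from plain shelf
print('flap region diff',d(S,S0,(392,200,425,250)))
r.job_done()
"
```

```text
tin 52.2
jar 3.7
guard 3.6
scoop 4.2
hyg 3.8
whiteR 3.8
whiteL 3.8
side guard 3.8
side jar 3.5
side tin 34.0
side whiteR 3.8
flap region diff 46.9
the job is handed in; nothing more can be done
```

The swap is done and handed in at about 36 s of the 72 s limit. I opened the flap by its knob to a little past upright. Each dish was then put down on clear shelf, regripped the other way and placed.

**What the last checks showed**
- **Terracotta dish:** it touched down at the box-floor height. In both camera views it sits within about 0.5 px of where blue was, so it is between the strips and flat.
- **Blue dish:** it touched down at the seat-floor height of its slot (slot2, the one terracotta came from). In both views it sits within about 1 px of where terracotta was.
- **Flap:** the area behind the box still differs strongly from the start picture, which fits an open flap. The last picture I viewed of it, before placing terracotta, showed it upright.
- **Bystanders:** the jar, guard, scoop, hygrometer and white dishes are unchanged from the start pictures.

**Checks that failed or disagreed**
- **Tin:** its area differs from the start in both views. The arm, or its shadow, was parked there in the final pictures, so I could not confirm it numerically. The close-up taken just before the last placement shows a tin-like object beside the rack, and I felt no contact near it.
- **Tool height:** the reported height read about 29 mm below the real fingertips. My first try at the knob missed because of this. I worked out the offset from the side camera and a light touch on the shelf, then corrected for it.
- **Final picture:** I could not view it because the 12-picture limit was reached, so the final checks are numeric only.

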